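Dog wheelchair: turn the wheel by its spokes until the tyre valve is on top

TASK

A dog wheelchair rests on its work stand with both wheels in the air, and its tyres are due for a pressure check. With your fingertips push the wheel that faces you round by its spokes until its red-capped valve has come to the very top of the wheel, straight above the axle; then take your hand away and leave the wheel standing still. Push gently and do not grip the wheel; the tyre is still wet with disinfectant and the valve stem bends easily, so touch neither. Do not lift or shove the wheelchair, and leave the other things on the worktop where they are.

Things in the scene. Friction and masses are not known exactly. Their poses are not given: they have to be found in the camera images.
- near_hub (a point): Centre of the near wheel (the one facing the robot) on its axle, about 160 mm above the worktop; does not turn with the wheel. x: along the axle, away from the robot; y: level, in the wheel's plane, to the robot's left; z: in the wheel's plane, up to its highest point. The wheel leans 0.21 rad, its top away from the robot, so its outer face (-x) looks slightly up.
- near_wheel: The near wheel. Turns either way without stops; drag about 0.1 N m (2 N at mid-spoke), stays where left. Origin at the wheel's centre (= near_hub); x along the axle, away from the robot; z from the centre to the valve; turns with the wheel. Light grey rim: radius 94 to 108 mm, 29 mm wide. Hub: radius 23 mm, x -25 to +16 mm. Behind the spokes 40 mm are free, but for the 10 mm radius axle.
- opposite_spoke (a point): Middle of one of the near wheel's five straight light grey spokes, the one opposite the valve: 58 mm from the wheel's centre; axes as near_wheel. Spokes run from hub to rim, 12 mm wide, x -15 to -1 mm (on the robot's side of the wheel's mid-plane), at 36, 108, 180, 252, 324 degrees from the valve about the axle; the gaps between them are open and the valve is midway in one.
- valve_cap (a point): Middle of the red cap on the near wheel's valve stem, 77 mm from the wheel's centre; turns with the wheel. The stem stands on the inner side of the rim and points to the hub: brass with red cap, 10 mm thick, from radius 94 to 71 mm, at wheel x = 0.
- near_tyre: The near wheel's black tyre, fixed to it: radius 104 to 140 mm from the wheel's centre, 36 mm wide (x -18 to +18 mm); origin at the wheel's centre. Wet with disinfectant: not to be touched.
- near_valve: The near wheel's valve stem with its red cap (see valve_cap), fixed to the wheel; origin at the wheel's centre. Not to be touched.
- near_rail (a point): Point on the top rail, level with the axle along the rail, on the robot's side of the dog wheelchair, 322 mm up, fixed to its frame. Aluminium frame 160 mm across, 410 mm long; two wheels of 280 mm diameter, near_hub 65 mm closer to the robot than this rail, the far wheel 250 mm behind the near one. 3.6 kg, loose: its cross bars lie in rubber saddles of a blue steel stand, wheels 18 mm off the worktop. The far wheel does not turn: leave it.
- spray_bottle: Dark blue trigger spray bottle, 86x68x210 mm, loose, standing; origin under its centre. A bystander.
- notebook: Dark green notebook, 210x153x16 mm, loose, lying flat; origin under its centre. A bystander.
- pen: White ball pen, 11x145x9 mm, loose, lying on the notebook; origin under its centre. A bystander.
- marker_green: Black felt marker with a green cap, 15x137x18 mm, loose, lying; origin under its centre. A bystander.
- tape: Roll of tan tape, 106x104x25 mm, loose, lying flat; origin under its centre. A bystander.
- kidney_dish: Stainless kidney dish, 100x202x32 mm, loose; origin under its centre. A bystander.
- sample_cup: Clear sample cup with a yellow screw cap, 60x60x64 mm, loose; origin under its centre. A bystander.

How it is judged:
At the end, for the whole second after the job is handed in: The middle of the valve's cap is within 8 mm (6 degrees of wheel turn) to either side of straight above the axle, the wheel stands still (under 0.05 rad/s), and the wheelchair lies on its stand within 20 mm of where it was (y of valve_cap in the frame of near_hub between -0.008 and 0.008 m and z of valve_cap in the frame of near_hub above 0.05 m and angular speed of near_wheel below 0.05 rad/s and distance of near_rail from where it was at the start of the episode below 0.02 m); the robot touches nothing.
It fails at once if the tyre of the near wheel is touched (over 2 N) (contact force between any of the fingers, the arm and near_tyre above 2 N).
It fails at once if the valve stem is pushed (over 1.5 N) (contact force between any of the fingers, the arm and near_valve above 1.5 N).
It fails at once if the wheel is gripped or forced (over 25 N between the fingers and the wheel) (contact force between the fingers and near_wheel above 25 N).
It fails at once if the wheelchair is lifted or shoved by more than 20 mm (distance of near_rail from where it was at the start of the episode above 0.02 m).
It fails at once if another thing on the worktop is displaced by more than 30 mm (distance of any of spray_bottle, notebook, pen, marker_green, tape, kidney_dish, sample_cup from where it was at the start of the episode above 0.03 m).
It also fails if it takes over 56 s, if anything falls off the work surface, if the arm or the gripper's body presses on something with over 40 N, if the wrist force passes 120 N, or if a joint passes its speed limit or range.

ROBOT

A 7-joint arm with a two-finger parallel gripper is mounted at the origin on a cart in front of the work surface, level with it; the furniture and walls round the work are solid. World frame = base frame: x ahead of the robot, y to its left, z up, the work surface at z = 0. Lengths are in m, angles in rad, forces in N, time in s.
With the tool pointing down it reaches from about 0.425 to 1.025 m from the base axis. Payload 9.4 kg.
Tool frame: the origin (TCP) lies midway between the tips of the shut fingers; the grasp point (between the pads) lies 19 mm behind it (manip.grasp_offset is the distance from the TCP to the grasp point, in m); z points along the fingers, y is the direction in which the jaws open and shut (so a half turn about z gives the same grasp; the last joint's range is limited). The gripper opens to 85 mm and grips with 20 to 120 N. Pads are 22 mm wide; open, the fingers measure 114 mm over their backs; the gripper's body (76 mm by 85 mm) begins 54 mm behind the grasp point. The pads swing forward as they close: fully open they stand 13 mm farther back than shut.
Start: joints at [1.023, 0.599, -0.003, 1.599, 0.002, 0.943, -0.08], TCP at [0.329, -0.646, 0.231] pointing down, gripper open.
Joint ranges: [-2.57, 2.57], [-0.35, 1.97], [-1.29, 1.29], [0.11, 2.56], [-1.05, 4.19], [0.11, 1.86], [-2.63, 2.63]. Speed limits (rad/s): [2.22, 2.22, 3.01, 3.01, 3.14, 3.14, 3.14].

INTERFACE

Orientations are given as a 3x3 rotation matrix whose columns are the frame's x, y, z axes.
In Python, from plant import get_obs, cams, finish_job, manip gives the robot as it stands.
- The arm moves only by the tool step_arm, never from a script. Its argument "steps" is a list of rows, each a list of 7 numbers: the turn, a rotation vector about the tool's x, y, z in rad, then the shift along the tool's x, y, z in mm, then the closure, from 0 (fully open) to 1 (shut). In form: [[ax, ay, az, dx, dy, dz, claw], ...]. A call has 1 to 10 rows; each row is the pose to reach, as a shift and turn from the pose measured when the call began, along the tool's axes at that moment; what a row does not reach only later rows make up. A row lasts 1/8 s, in which the tool goes at most 62.5 mm and 10.7 degrees, less where a joint would pass 70% of its speed; a pose out of reach is approached as far as the arm can. A call with a gripper value outside its range is refused whole. The fingers move at their own pace and stop on an object; the grip force is fixed at half the most. Time passes only in rows, so rows that repeat a pose let the fingers close. It gives the time, the measured TCP pose, the force and the opening at its end, in the units of the state.
- get_obs(): the state, without advancing time (a new reading comes with each control period).
- cams.grab_frame(name): name is "side" or "top" or "wrist"; returns the picture (420x560x3 uint8, red, green, blue); there is no depth.
- cams.camera_model(name): a dict with "K" (3x3 intrinsics, pixels), "origin" and "orientation" of the camera in the world; the wrist camera has in their place "T_tool_cam" (4x4, takes a point from camera to tool coordinates, whose origin is the TCP and whose axes are the flange's). Camera axes: x right, y down, z forward; pixel columns grow to the right and rows downward; lengths in m; the calibration is good to about 2 mm. A picture is of the moment at which its call begins: read the wrist's pose just before it. camera_model takes no time and is no camera call.
- finish_job(): hands the job in, once; it reports no verdict.
The state is a dict: "time": time; "joint_positions": joint angles; "joint_vel": joint speeds; "tau": joint torques, N m; "position": TCP position; "orientation": TCP orientation; "wrist_force": force on the tool from outside, world axes, zero at the start; "ft_torque": the same for the moment, N m; "grip_width": finger opening in m.
Only numpy, scipy, OpenCV 4.12 (cv2) and the standard library are available. Lean on these libraries where they do the work, as an engineer would, in place of code of your own. Each camera call takes 0.05 s, during which the arm holds its last target.

## Working session

There is one attempt and no reset: what is moved stays moved. The work goes in short steps, Python scripts to look and compute and a tool call to move; the robot and the scene stay as the last step left them, time stands still between calls to the robot, and variables do not carry over. Pictures are saved under pics/ and viewed, and the job is handed in when it is done.

Besides the shell and the picture viewer there is one more tool, called after "Emit:" as name([rows], argument=value, ...), one row to a line, values as JSON. step_arm: Moves the arm, as the interface text tells. Its arguments: {"type":"object","properties":{"steps":{"type":"array","items":{"type":"array","items":{"type":"number"}}}},"required":["steps"]}

```bash
mkdir -p pics; ls; python3 - <<'E'
from plant import get_obs, cams, manip
import cv2
o=get_obs();print(o['time'],o['position'],o['orientation'],o['grip_width'])
for n in ['side','top']:
    f=cams.grab_frame(n);cv2.imwrite(f'pics/{n}0.png',f[:,:,::-1]);m=cams.camera_model(n);print(n,m)
print(cams.camera_model('wrist'))
E
```

```text
pics
0.0 [ 0.32863494 -0.64570997  0.23043026] [[ 8.91182881e-01  4.53643497e-01 -8.06470372e-04]
 [ 4.53644194e-01 -8.91181956e-01  1.29059579e-03]
 [-1.33241455e-04 -1.51600748e-03 -9.99998842e-01]] 0.08558687354930516
side {'K': array([[517.21951753,   0.        , 278.77382752],
       [  0.        , 517.21951753, 214.87943506],
       [  0.        ,   0.        ,   1.        ]]), 'origin': array([ 0.05756558, -1.29166236,  1.01549114]), 'orientation': array([[ 0.93739486, -0.16074222,  0.30895438],
       [-0.34754023, -0.48908267,  0.8000087 ],
       [ 0.02250906, -0.85729813, -0.51432797]])}
top {'K': array([[421.43157692,   0.        , 284.9982148 ],
       [  0.        , 421.43157692, 206.76514224],
       [  0.        ,   0.        ,   1.        ]]), 'origin': array([ 0.42242122, -0.05878467,  1.47773121]), 'orientation': array([[-0.01530174, -0.99327799,  0.11473747],
       [-0.99982076,  0.01647923,  0.00932092],
       [-0.01114905, -0.11457427, -0.99335212]])}
{'K': array([[373.07635261,   0.        , 281.96687571],
       [  0.        , 373.07635261, 206.82012925],
       [  0.        ,   0.        ,   1.        ]]), 'T_tool_cam': array([[-8.50214675e-04, -9.47231669e-01, -3.20548658e-01,
         8.23878734e-02],
       [ 9.99999574e-01, -9.20617908e-04,  6.80836560e-05,
        -5.75567839e-05],
       [-3.59593831e-04, -3.20548464e-01,  9.47232048e-01,
        -1.42329733e-01],
       [ 0.00000000e+00,  0.00000000e+00,  0.00000000e+00,
         1.00000000e+00]])}
```

View pics/side0.png

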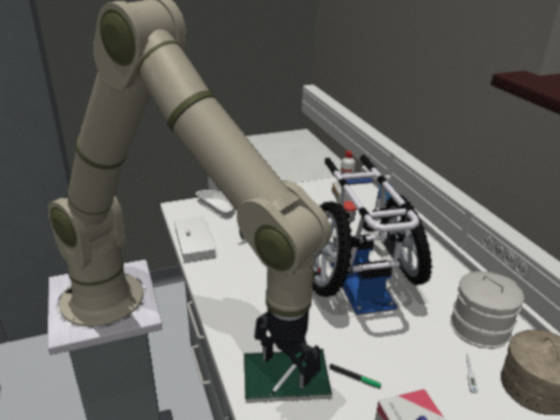

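View pics/top0.png

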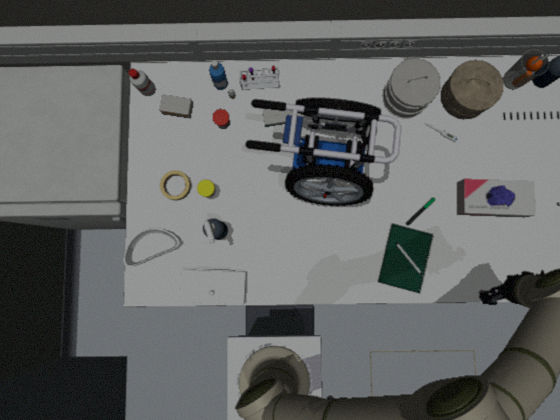

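Overview: the near wheel is in the top image around px (286–373, 163–206); the arm hides much of it in the side view. I'll zoom in.

```bash
python3 - <<'E'
import cv2,numpy as np
a=cv2.imread('pics/top0.png')[150:220,275:385];cv2.imwrite('pics/topz.png',cv2.resize(a,None,fx=7,fy=7,interpolation=cv2.INTER_CUBIC))
a=cv2.imread('pics/side0.png')[140:320,290:450];cv2.imwrite('pics/sidez.png',cv2.resize(a,None,fx=3.3,fy=3.3,interpolation=cv2.INTER_CUBIC))
E
```

```text
(no output)
```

View pics/topz.png

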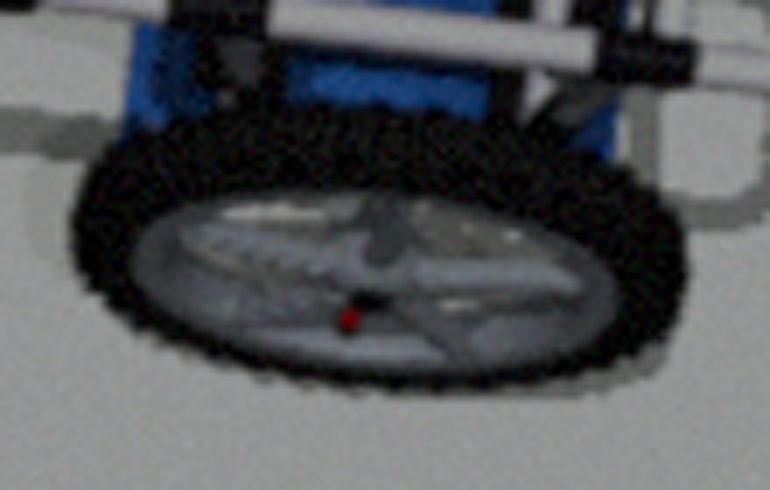

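View pics/sidez.png

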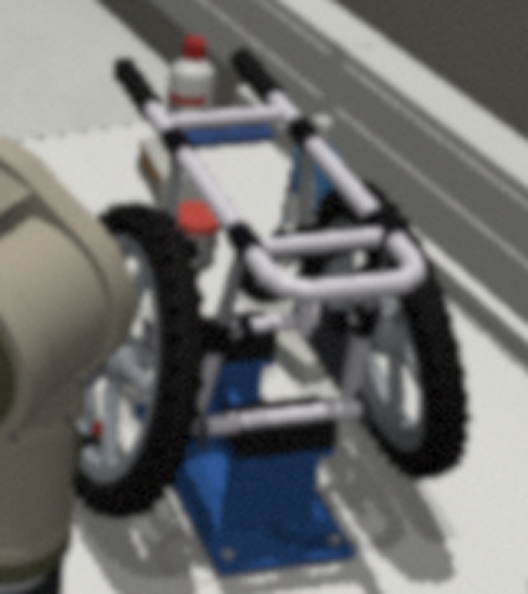

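```bash
cat > h.py <<'E'
import numpy as np,cv2
from scipy.optimize import least_squares
from scipy.spatial.transform import Rotation as R
def camT(m,obs=None):
    if 'T_tool_cam' in m:
        T=np.eye(4);T[:3,:3]=obs['orientation'];T[:3,3]=obs['position'];T=T@m['T_tool_cam'];return T[:3,:3],T[:3,3]
    return np.array(m['orientation']),np.array(m['origin'])
def proj(P,K,Rc,o):
    q=(np.atleast_2d(P)-o)@Rc; q=q@np.array(K).T; return q[:,:2]/q[:,2:]
def hubR(yaw,lean=0.21):
    return R.from_euler('z',yaw).as_matrix()@R.from_euler('y',lean).as_matrix()
def circ(p,yaw,r,x,n=360,lean=.21):
    t=np.linspace(0,2*np.pi,n,endpoint=False)
    L=np.c_[np.full(n,x),-r*np.sin(t),r*np.cos(t)]
    return np.array(p)+L@hubR(yaw,lean).T
E
python3 - <<'E'
from h import *
from plant import cams
m=cams.camera_model('top');K=m['K'];Rc,o=camT(m)
z=lambda x,y:(275+x/7-.43,150+y/7-.43)
pts=np.array([z(72,225),z(688,275),z(430,392),z(90,300),z(650,365),z(180,350),z(550,388),z(300,380)])
def silh(v):
    tor=np.vstack([circ([v[0],v[1],.16],v[2],122+0 and .122+.018*np.cos(a),.018*np.sin(a)) for a in np.linspace(0,6.283,24)])
    return cv2.convexHull(proj(tor,K,Rc,o).astype(np.float32))
def res(v):
    h=silh(v);return [cv2.pointPolygonTest(h,tuple(map(float,p)),True) for p in pts]
s=least_squares(res,[.55,-.2,0],diff_step=1e-3,x_scale=[.1,.1,.1]);print(s.x,np.round(s.fun,1))
im=cv2.imread('pics/top0.png')
im=cv2.resize(im[140:230,265:395],None,fx=6,fy=6,interpolation=cv2.INTER_CUBIC)
v=s.x;c=[v[0],v[1],.16]
for r,x,col in [(.14,0,(0,255,0)),(.108,-.0145,(255,255,0)),(.023,-.025,(0,255,255))]:
    for q in proj(circ(c,v[2],r,x,120),K,Rc,o): cv2.circle(im,tuple(int(a) for a in (q-[265,140]+.4)*6),1,col,-1)
for d in range(0,360,30):
    t=np.radians(d);P=np.array(c)+hubR(v[2])@[0,-.077*np.sin(t),.077*np.cos(t)]
    q=proj(P,K,Rc,o)[0];cv2.putText(im,str(d),tuple(int(a) for a in (q-[265,140]+.4)*6),0,.4,(255,0,255),1)
cv2.imwrite('pics/fit0.png',im)
E
```

```text
[ 0.55517299 -0.17170626 -0.12319482] [-15.9 -17.   11.6  -5.   -3.4   5.8   6.6  11.5]
```

View pics/fit0.png

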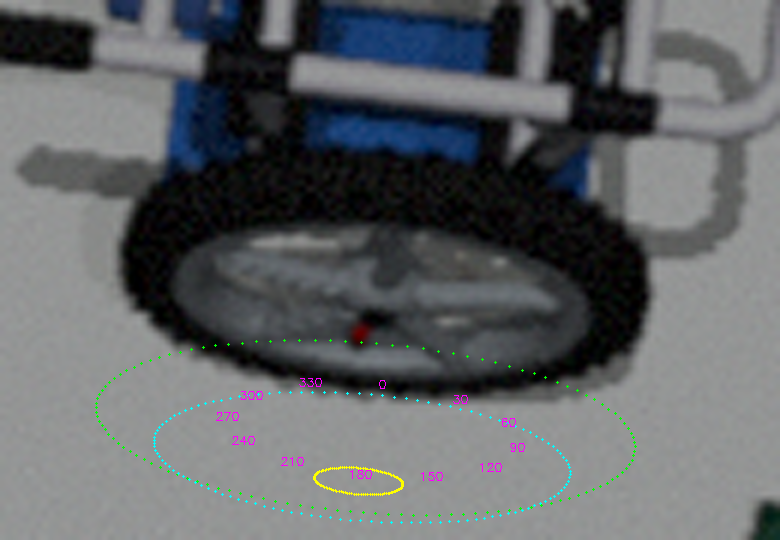

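```bash
cat > fit.py <<'E'
from h import *
from scipy.optimize import minimize
from plant import cams
m=cams.camera_model('top');K=m['K'];Rc,o=camT(m)
z=lambda x,y:(275+x/7-.43,150+y/7-.43)
pts=np.array([z(72,225),z(688,275),z(430,392),z(90,300),z(650,365),z(180,350),z(550,388),z(300,380)])
def silh(v):
    tor=np.vstack([circ([v[0],v[1],.16],v[2],.122+.018*np.cos(a),.018*np.sin(a)) for a in np.linspace(0,6.283,24)])
    return cv2.convexHull(proj(tor,K,Rc,o).astype(np.float32))
def res(v):
    h=silh(v);return np.array([cv2.pointPolygonTest(h,tuple(map(float,p)),True) for p in pts])
s=minimize(lambda v:(res(v)**2).sum(),[.62,-.18,-.1],method='Nelder-Mead',options=dict(xatol=1e-4,fatol=1e-2));print(s.x,np.round(res(s.x),1))
im=cv2.imread('pics/top0.png')
im=cv2.resize(im[140:230,265:395],None,fx=6,fy=6,interpolation=cv2.INTER_CUBIC)
v=s.x;c=[v[0],v[1],.16]
for r,x,col in [(.14,0,(0,255,0)),(.108,-.0145,(255,255,0)),(.023,-.025,(0,255,255))]:
    for q in proj(circ(c,v[2],r,x,120),K,Rc,o): cv2.circle(im,tuple(int(a) for a in (q-[265,140]+.4)*6),1,col,-1)
for d in range(0,360,30):
    t=np.radians(d);P=np.array(c)+hubR(v[2])@[0,-.077*np.sin(t),.077*np.cos(t)]
    q=proj(P,K,Rc,o)[0];cv2.putText(im,str(d),tuple(int(a) for a in (q-[265,140]+.4)*6),0,.4,(255,0,255),1)
cv2.imwrite('pics/fit1.png',im)
E
python3 fit.py
```

```text
[ 0.63328373 -0.18413034 -0.15129747] [ 0.5  0.5  1.  -1.  -1.4  0.   0.4  0.7]
```

View pics/fit1.png

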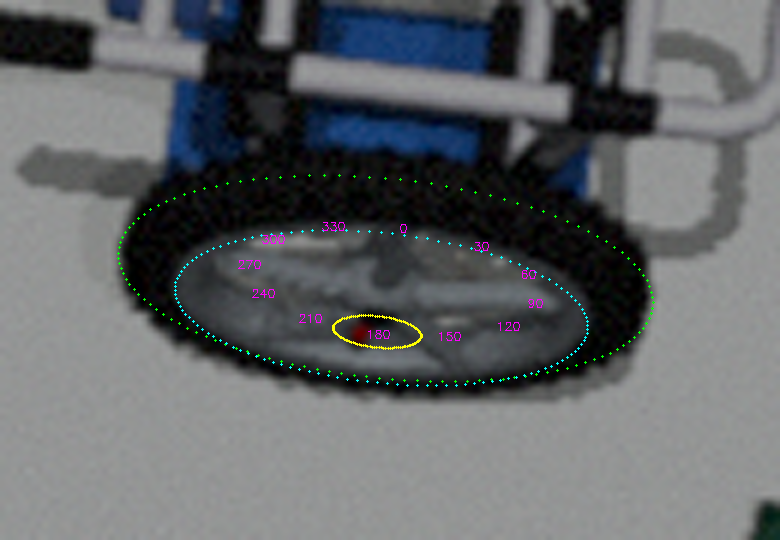

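```bash
cat >> h.py <<'E'
def delta(obs,pos,Rt):
    R0=np.array(obs['orientation']);p0=np.array(obs['position'])
    rv=R.from_matrix(R0.T@Rt).as_rotvec();d=R0.T@(np.array(pos)-p0)*1000
    return np.round(rv,3),np.round(d,1)
def frame(yaw,pit,roll=0):
    # tool z: heading yaw, pit below horizontal; x = left-ish rotated by roll about z
    z=np.array([np.cos(yaw)*np.cos(pit),np.sin(yaw)*np.cos(pit),-np.sin(pit)])
    x=np.array([-np.sin(yaw),np.cos(yaw),0]);y=np.cross(z,x)
    return np.c_[x,y,z]@R.from_euler('z',roll).as_matrix()
E
python3 - <<'E'
from h import *
from plant import get_obs
o=get_obs();print(delta(o,[.45,-.2,.30],frame(-.42,np.pi/2)))
E
```

```text
(array([-0.001, -0.   , -0.68 ]), array([ 310.4, -342.3,  -69.1]))
```

Emit:
step_arm([
  [0, 0, -0.17, 78, -86, -69, 1],
  [0, 0, -0.34, 155, -171, -69, 1],
  [0, 0, -0.51, 233, -257, -69, 1],
  [0, 0, -0.68, 310, -342, -69, 1],
  [0, 0, -0.68, 310, -342, -69, 1],
  [0, 0, -0.68, 310, -342, -69, 1],
  [0, 0, -0.68, 310, -342, -69, 1],
  [0, 0, -0.68, 310, -342, -69, 1],
  [0, 0, -0.68, 310, -342, -69, 1],
])

```text
time: 1.23
position: [0.4506, -0.1976, 0.3002]
orientation: [[0.403, 0.915, -0.0], [0.915, -0.403, 0.002], [0.001, -0.001, -1.0]]
wrist_force: [0.3, -1.3, 0.6]
grip_width: -0.0004
```

```bash
python3 - <<'E'
from h import *
from plant import get_obs,cams
o=get_obs();print(o['time'],o['position'],np.round(o['joint_positions'],3),o['grip_width'])
f=cams.grab_frame('side');cv2.imwrite('pics/side1.png',f[:,:,::-1])
E
```

```text
1.225 [ 0.45055642 -0.19761028  0.30019257] [ 0.545  0.251 -0.306  2.023  0.095  0.882 -0.227] -0.00037048463317256145
```

View pics/side1.png

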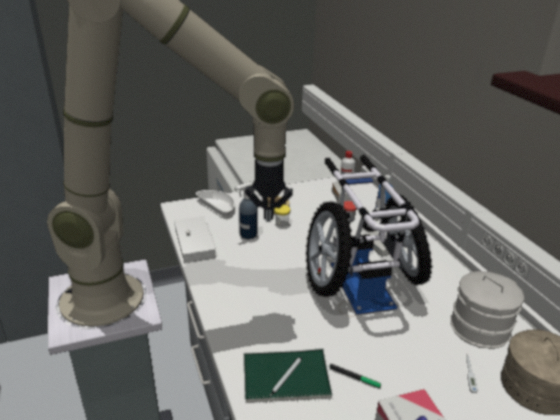

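Emit:
step_arm([
  [0, 0.17, 0, 0, 0, 0, 1],
  [0, 0.34, 0, 0, 0, -20, 1],
  [0, 0.5, 0, 0, 0, -40, 1],
])

```text
time: 1.65
position: [0.4497, -0.2015, 0.3407]
orientation: [[0.356, 0.913, 0.198], [0.799, -0.408, 0.442], [0.485, 0.001, -0.875]]
wrist_force: [-0.2, 0.9, -0.2]
grip_width: 0.0001
```

```bash
python3 - <<'E'
from h import *
from plant import get_obs,cams
o=get_obs();print(o['time'],o['position'].tolist(),np.round(o['joint_positions'],4).tolist(),o['orientation'].tolist())
E
```

```text
1.65 [0.4496952809936713, -0.20149127856424706, 0.34067362670489654] [0.952, 0.2967, -0.4225, 1.9684, -0.4537, 1.0152, 0.3865] [[0.35648847676469037, 0.9130701140900226, 0.19803770522207115], [0.7988483218074941, -0.4078022179314369, 0.4421975913497846], [0.48451762060769377, 0.0005637427019589196, -0.874781319825032]]
```

```bash
cat > fk.py <<'E'
from h import *
from itertools import product
J=[[1.023,.599,-.003,1.599,.002,.943,-.08],[.545,.251,-.306,2.023,.095,.882,-.227],[0.952,0.2967,-0.4225,1.9684,-0.4537,1.0152,0.3865]]
P=[[0.32863494,-0.64570997,0.23043026],[0.45055642,-0.19761028,0.30019257],[0.4496952809936713,-0.20149127856424706,0.34067362670489654]]
O=[[[8.91182881e-01,4.53643497e-01,-8.06470372e-04],[4.53644194e-01,-8.91181956e-01,1.29059579e-03],[-1.33241455e-04,-1.51600748e-03,-9.99998842e-01]],
[[0.403,0.915,-0.0],[0.915,-0.403,0.002],[0.001,-0.001,-1.0]],
[[0.35648847676469037,0.9130701140900226,0.19803770522207115],[0.7988483218074941,-0.4078022179314369,0.4421975913497846],[0.48451762060769377,0.0005637427019589196,-0.874781319825032]]]
Rz=lambda a:R.from_euler('z',a).as_matrix()
Ry=lambda a:R.from_euler('y',a).as_matrix()
def rots(q,s,c):
    A=Rz(s[0]*q[0]);B=A@Ry(q[1]);C=B@Rz(s[1]*q[2]);D=C@Ry(q[3]);E=D@Rz(s[2]*q[4]);F=E@Ry(q[5]);G=F@Rz(s[3]*q[6]+c)
    return A,B,C,D,E,F,G
if __name__=='__main__':
    best=[]
    for s in product([1,-1],repeat=4):
        for c in (np.pi/2,-np.pi/2,0,np.pi):
            e=sum(np.abs(rots(q,s,c)[-1]-np.array(o)).sum() for q,o in zip(J,O));best.append((e,s,c))
    best.sort(key=lambda t:t[0]);print(best[:3]);_,s,c=best[0]
    rows=[];rhs=[]
    for q,p in zip(J,P):
        A,B,C,D,E,F,G=rots(q,s,c)
        # h ; B:(0,b1,L1) ; D:(0,b2,L2); G: L3
        rows.append(np.c_[[0,0,1],B[:,1],B[:,2],D[:,1],D[:,2],F[:,1],F[:,2]]);rhs.append(p)
    M=np.vstack(rows);b=np.hstack(rhs);x,r,rk,sv=np.linalg.lstsq(M,b,rcond=1e-3);print(np.round(x,4),rk,np.round(sv,3),np.round(M@x-b,4))
E
python3 fk.py
```

```text
[(np.float64(0.009852694425297123), (-1, -1, -1, -1), 1.5707963267948966), (np.float64(3.8939281495756415), (-1, -1, 1, -1), 1.5707963267948966), (np.float64(3.976605325954773), (-1, -1, -1, 1), 1.5707963267948966)]
[ 0.2815 -0.0262  0.6497 -0.0306  0.4397 -0.      0.329 ] 7 [3.101 2.963 1.514 0.387 0.332 0.219 0.07 ] [ 0.0004 -0.      0.0006 -0.0005 -0.0002 -0.0004  0.0002 -0.     -0.0002]
```

```bash
cat > ik.py <<'E'
from fk import *
X=[0.2815,-0.0262,0.6497,-0.0306,0.4397,0,0.329]
S=(-1,-1,-1,-1);C0=np.pi/2
lo=np.array([-2.57,-.35,-1.29,.11,-1.05,.11,-2.63]);hi=np.array([2.57,1.97,1.29,2.56,4.19,1.86,2.63])
def fk(q):
    A,B,C,D,E,F,G=rots(q,S,C0)
    p=np.array([0,0,X[0]])+X[1]*B[:,1]+X[2]*B[:,2]+X[3]*D[:,1]+X[4]*D[:,2]+X[6]*F[:,2]
    return p,G,np.array([0,0,X[0]])+X[1]*B[:,1]+X[2]*B[:,2]+X[3]*D[:,1]
def ik(p,d,q0,Rt=None,reg=.01,qr=None,mar=.06):
    qr=q0 if qr is None else qr
    def f(q):
        P,G,_=fk(q)
        e=(G-Rt).ravel() if Rt is not None else (G[:,2]-d)
        return np.r_[(P-p)*10,e*3,reg*(q-qr)]
    s=least_squares(f,np.clip(q0,lo+mar+.01,hi-mar-.01),bounds=(lo+mar,hi-mar))
    P,G,_=fk(s.x);return s.x,np.linalg.norm(P-p),(np.linalg.norm(G[:,2]-d) if Rt is None else np.linalg.norm(G-Rt))
HUB=np.array([.633,-.184,.16]);YAW=-.13
def wp(ang,r,x):  # wheel point, ang cw from top as seen from robot, deg
    t=np.radians(ang);return HUB+hubR(YAW)@np.array([x,-r*np.sin(t),r*np.cos(t)])
def ddir(yaw,pit): return np.array([np.cos(yaw)*np.cos(pit),np.sin(yaw)*np.cos(pit),-np.sin(pit)])
E
cat > s1.py <<'E'
from ik import *
rng=np.random.default_rng(0)
seeds=[[.4,.0,0,2.4,3.0,.6,0],[.4,0,0,2.4,1.57,.7,-1.5],[.2,.2,-.5,2.3,2,.8,0],[.4,0,.6,2.3,.2,.5,0],[.6,0,-.6,2.3,-.6,.6,.5],[0.,.1,.6,2.3,2.4,.8,-1]]
for yaw in (-.8,-.5,-.13,.2,.5,.8):
  for pit in (.2,.5,.8,1.0):
    out=[]
    for sd in seeds:
        q,e1,e2=ik(wp(180,.06,.005),ddir(yaw,pit),np.array(sd))
        if e1<.003 and e2<.02: out.append(q)
    if out: print(yaw,pit,len(out),[np.round(q,2).tolist() for q in out[:3]])
    else: print(yaw,pit,'none')
E
python3 s1.py
```

```text
-0.8 0.2 6 [[-0.35, 1.14, 0.12, 2.46, 2.13, 1.5, -0.0], [-0.26, 1.12, 0.01, 2.46, 2.12, 1.59, -1.5], [-0.17, 1.11, -0.13, 2.45, 2.1, 1.69, -0.0]]
-0.8 0.5 6 [[-0.23, 0.9, 0.06, 2.45, 2.25, 1.15, -0.0], [-0.09, 0.89, -0.15, 2.44, 2.18, 1.27, -1.5], [0.0, 0.89, -0.29, 2.43, 2.15, 1.35, -0.0]]
-0.8 0.8 6 [[-0.14, 0.72, 0.09, 2.35, 2.23, 0.67, 0.0], [0.09, 0.71, -0.25, 2.33, 2.07, 0.85, -1.5], [0.18, 0.73, -0.38, 2.33, 2.03, 0.92, -0.0]]
-0.8 1.0 6 [[-0.31, 0.7, 0.47, 2.26, 2.62, 0.2, 0.0], [0.17, 0.65, -0.25, 2.23, 1.83, 0.57, -1.5], [0.28, 0.67, -0.41, 2.22, 1.79, 0.66, 0.0]]
-0.5 0.2 none
-0.5 0.5 none
-0.5 0.8 6 [[0.04, 0.71, -0.0, 2.42, 2.67, 0.76, 0.0], [0.3, 0.72, -0.38, 2.41, 2.44, 0.87, -1.5], [0.35, 0.73, -0.46, 2.4, 2.39, 0.9, -0.0]]
-0.5 1.0 6 [[0.01, 0.64, 0.12, 2.3, 2.69, 0.35, 0.0], [0.36, 0.65, -0.39, 2.28, 2.15, 0.54, -1.5], [0.41, 0.66, -0.46, 2.28, 2.11, 0.57, 0.0]]
-0.13 0.2 none
-0.13 0.5 none
-0.13 0.8 4 [[0.33, 0.7, -0.15, 2.43, 3.13, 0.75, -0.0], [0.64, 0.76, -0.6, 2.41, 2.77, 0.77, -1.5], [0.67, 0.77, -0.65, 2.41, 2.74, 0.78, -0.0]]
-0.13 1.0 5 [[0.32, 0.63, -0.1
[... 1004 characters left out ...]
 2.21, 4.13, 0.36, 0.0], [1.18, 1.0, -1.1, 2.19, 2.21, 0.24, -1.5], [1.16, 0.98, -1.07, 2.19, 2.32, 0.21, -0.0]]
0.5 1.0 2 [[0.99, 0.82, -0.9, 2.13, 1.42, 0.17, -1.5], [0.99, 0.82, -0.9, 2.13, 1.42, 0.17, 0.0]]
0.8 0.2 2 [[1.37, 1.38, -1.1, 2.03, -0.99, 0.34, -0.0], [1.37, 1.38, -1.1, 2.03, -0.99, 0.34, 0.5]]
0.8 0.5 2 [[1.31, 1.2, -1.12, 2.06, -0.45, 0.17, -0.0], [1.26, 1.13, -0.99, 2.06, -0.99, 0.25, 0.5]]
0.8 0.8 4 [[1.23, 1.08, -1.18, 2.04, 0.81, 0.3, -1.5], [1.25, 1.12, -1.23, 2.04, 0.92, 0.34, 0.0], [1.11, 0.93, -0.91, 2.05, -0.31, 0.2, 0.0]]
0.8 1.0 4 [[1.09, 0.93, -1.05, 2.01, 0.73, 0.37, -1.5], [1.16, 1.02, -1.2, 2.01, 0.97, 0.49, -0.0], [0.85, 0.76, -0.59, 2.02, -0.52, 0.29, -0.0]]
```

```bash
cat > s2.py <<'E'
from ik import *
D=ddir(-.15,.8);Rt=frame(-.15,.8,np.pi)
qp=np.array([.33,.7,-.15,2.43,3.1,.75,0])
q=qp
for a in range(50,241,20):
    for x in (.005,):
        q,e1,e2=ik(wp(a,.066,x),D,q,Rt=Rt);print(a,np.round(q,2).tolist(),round(e1,4),round(e2,3))
for back in (.0,.04,.08,.12,.16):
    q,e1,e2=ik(wp(60,.066,.005)-back*D,D,qp,Rt=Rt);print('back',back,np.round(q,2).tolist(),round(e1,4),round(e2,3))
E
python3 s2.py
```

```text
50 [0.44, 0.5, -0.16, 2.3, 3.27, 0.42, 0.05] 0.0 0.0
70 [0.47, 0.54, -0.16, 2.31, 3.29, 0.47, 0.05] 0.0 0.0
90 [0.47, 0.58, -0.15, 2.33, 3.29, 0.53, 0.07] 0.0 0.0
110 [0.46, 0.63, -0.14, 2.36, 3.28, 0.6, 0.09] 0.0 0.0
130 [0.43, 0.67, -0.13, 2.38, 3.24, 0.66, 0.1] 0.0 0.0
150 [0.38, 0.7, -0.12, 2.41, 3.2, 0.72, 0.11] 0.0 0.0
170 [0.33, 0.71, -0.12, 2.43, 3.15, 0.76, 0.11] 0.0 0.0
190 [0.28, 0.71, -0.12, 2.44, 3.1, 0.78, 0.11] 0.0 0.0
210 [0.23, 0.7, -0.12, 2.44, 3.05, 0.77, 0.11] 0.0 0.0
230 [0.18, 0.66, -0.12, 2.44, 3.0, 0.73, 0.11] 0.0 0.0
back 0.0 [0.46, 0.52, -0.16, 2.31, 3.29, 0.44, 0.05] 0.0 0.0
back 0.04 [0.49, 0.45, -0.18, 2.34, 3.31, 0.4, 0.03] 0.0 0.0
back 0.08 [0.54, 0.37, -0.22, 2.37, 3.35, 0.35, -0.01] 0.0 0.0
back 0.12 [0.62, 0.29, -0.29, 2.38, 3.41, 0.28, -0.06] 0.0 0.0
back 0.16 [0.75, 0.21, -0.41, 2.39, 3.52, 0.21, -0.17] 0.0 0.0
```

```bash
cat > s3.py <<'E'
import sys
from ik import *
from plant import get_obs
o=get_obs();q0=np.array(o['joint_positions'])
g=np.array(eval(sys.argv[1]));N=int(sys.argv[2])
p0,G0,_=fk(q0);print(np.round(p0-o['position'],4),np.round(q0,2))
for k in range(1,N+1):
    q=q0+(g-q0)*k/N
    p,G,el=fk(q)
    rv,d=delta(dict(orientation=G0,position=p0),p,G)
    print(k,np.round(rv,2).tolist(),np.round(d).tolist(),'|',np.round(p,2),'z',np.round(G[:,2],2))
E
python3 s3.py "[.54,.37,-.22,2.37,3.35,.35,0]" 30
```

```text
[ 0.0002  0.     -0.0003] [ 0.95  0.3  -0.42  1.97 -0.45  1.02  0.39]
1 [0.04, -0.11, -0.06] [-34.0, -13.0, 6.0] | [ 0.43 -0.22  0.32] z [ 0.13  0.37 -0.92]
2 [0.07, -0.21, -0.12] [-67.0, -22.0, 7.0] | [ 0.41 -0.24  0.3 ] z [ 0.06  0.29 -0.96]
3 [0.11, -0.31, -0.18] [-100.0, -29.0, 5.0] | [ 0.39 -0.27  0.29] z [ 0.01  0.2  -0.98]
4 [0.14, -0.41, -0.25] [-130.0, -33.0, -0.0] | [ 0.37 -0.29  0.28] z [-0.04  0.11 -0.99]
5 [0.17, -0.5, -0.32] [-158.0, -34.0, -8.0] | [ 0.36 -0.32  0.27] z [-0.08  0.01 -1.  ]
6 [0.2, -0.6, -0.4] [-184.0, -31.0, -18.0] | [ 0.35 -0.34  0.27] z [-0.11 -0.08 -0.99]
7 [0.22, -0.69, -0.48] [-207.0, -25.0, -29.0] | [ 0.35 -0.37  0.27] z [-0.12 -0.17 -0.98]
8 [0.25, -0.77, -0.57] [-226.0, -16.0, -41.0] | [ 0.35 -0.39  0.27] z [-0.12 -0.26 -0.96]
9 [0.27, -0.85, -0.66] [-242.0, -4.0, -54.0] | [ 0.35 -0.42  0.27] z [-0.12 -0.35 -0.93]
10 [0.3, -0.93, -0.76] [-254.0, 10.0, -66.0] | [ 0.35 -0.44  0.27] z [-0.1  -0.43 -0.9 ]
11 [0.32, -1.0, -0.86] [-263.0, 26.0, -77.0] | [ 0.36 -0.46  0.28] z [-0.07 -0.5  -0.87]
12 [0.34, -1.07, -0.96] [-267.0, 43.0, -87.0] | [ 0.38 -0
[... 948 characters left out ...]
2, -1.44, -2.32] [-131.0, 194.0, -42.0] | [ 0.57 -0.4   0.31] z [ 0.61 -0.52 -0.59]
24 [0.53, -1.43, -2.46] [-112.0, 194.0, -24.0] | [ 0.58 -0.38  0.31] z [ 0.65 -0.46 -0.6 ]
25 [0.55, -1.42, -2.6] [-93.0, 191.0, -5.0] | [ 0.59 -0.36  0.3 ] z [ 0.68 -0.4  -0.61]
26 [0.57, -1.39, -2.74] [-76.0, 184.0, 15.0] | [ 0.59 -0.33  0.29] z [ 0.7  -0.34 -0.63]
27 [-0.56, 1.27, 2.71] [-60.0, 175.0, 35.0] | [ 0.6  -0.31  0.28] z [ 0.71 -0.28 -0.65]
28 [-0.54, 1.15, 2.64] [-46.0, 163.0, 55.0] | [ 0.59 -0.28  0.27] z [ 0.71 -0.22 -0.67]
29 [-0.52, 1.02, 2.57] [-35.0, 148.0, 75.0] | [ 0.59 -0.26  0.26] z [ 0.7  -0.16 -0.69]
30 [-0.5, 0.9, 2.5] [-25.0, 132.0, 94.0] | [ 0.58 -0.23  0.25] z [ 0.69 -0.1  -0.72]
```

Emit:
step_arm([
  [0.04, -0.11, -0.06, -34, -13, 6, 1],
  [0.07, -0.21, -0.12, -67, -22, 7, 1],
  [0.11, -0.31, -0.18, -100, -29, 5, 1],
  [0.14, -0.41, -0.25, -130, -33, 0, 1],
  [0.17, -0.5, -0.32, -158, -34, -8, 1],
  [0.2, -0.6, -0.4, -184, -31, -18, 1],
  [0.22, -0.69, -0.48, -207, -25, -29, 1],
  [0.25, -0.77, -0.57, -226, -16, -41, 1],
  [0.27, -0.85, -0.66, -242, -4, -54, 1],
  [0.3, -0.93, -0.76, -254, 10, -66, 1],
])

```text
time: 2.9
position: [0.3537, -0.4398, 0.2752]
orientation: [[-0.391, 0.915, -0.101], [0.848, 0.316, -0.426], [-0.358, -0.253, -0.899]]
wrist_force: [-0.4, -0.2, -0.4]
grip_width: 0.0001
```

```bash
python3 s3.py "[.62,.29,-.29,2.38,3.41,.28,-.06]" 20
```

```text
[-0.0008 -0.0013 -0.    ] [ 0.69  0.31 -0.19  2.11  0.76  0.75  0.32]
1 [0.01, -0.08, -0.09] [-21.0, 0.0, -0.0] | [ 0.36 -0.46  0.28] z [-0.07 -0.5  -0.86]
2 [0.01, -0.17, -0.19] [-41.0, 4.0, -3.0] | [ 0.37 -0.47  0.29] z [-0.03 -0.56 -0.83]
3 [0.01, -0.25, -0.28] [-60.0, 11.0, -7.0] | [ 0.39 -0.48  0.3 ] z [ 0.02 -0.61 -0.79]
4 [0.0, -0.32, -0.38] [-75.0, 22.0, -14.0] | [ 0.4  -0.49  0.31] z [ 0.08 -0.65 -0.76]
5 [-0.0, -0.4, -0.48] [-89.0, 35.0, -21.0] | [ 0.42 -0.5   0.32] z [ 0.14 -0.68 -0.72]
6 [-0.02, -0.47, -0.59] [-99.0, 51.0, -30.0] | [ 0.44 -0.5   0.32] z [ 0.21 -0.69 -0.69]
7 [-0.03, -0.54, -0.69] [-105.0, 69.0, -39.0] | [ 0.46 -0.49  0.33] z [ 0.28 -0.7  -0.66]
8 [-0.04, -0.6, -0.8] [-108.0, 89.0, -49.0] | [ 0.48 -0.48  0.34] z [ 0.34 -0.69 -0.64]
9 [-0.06, -0.66, -0.91] [-106.0, 109.0, -59.0] | [ 0.5  -0.47  0.34] z [ 0.41 -0.67 -0.62]
10 [-0.08, -0.72, -1.02] [-102.0, 130.0, -68.0] | [ 0.52 -0.46  0.34] z [ 0.47 -0.64 -0.61]
11 [-0.1, -0.78, -1.14] [-93.0, 150.0, -78.0] | [ 0.53 -0.44  0.34] z [ 0.53 -0.6  -0.6 ]
12 [-0.12, -0.83, -1.25] [-80.0, 169.0, -86.0] | [ 0.55 -0.42  0.34] z [ 0.58 -0.56 -0.59]
13 [-0.14, -0.88, -1.37] [-65.0, 188.0, -94.0] | [ 0.56 -0.4   0.34] z [ 0.63 -0.5  -0.59]
14 [-0.16, -0.92, -1.48] [-46.0, 204.0, -100.0] | [ 0.57 -0.37  0.33] z [ 0.66 -0.45 -0.6 ]
15 [-0.18, -0.96, -1.6] [-25.0, 218.0, -106.0] | [ 0.57 -0.35  0.32] z [ 0.69 -0.39 -0.61]
16 [-0.2, -1.0, -1.73] [-2.0, 230.0, -110.0] | [ 0.58 -0.32  0.32] z [ 0.71 -0.33 -0.63]
17 [-0.22, -1.03, -1.85] [22.0, 240.0, -112.0] | [ 0.57 -0.3   0.31] z [ 0.71 -0.27 -0.65]
18 [-0.24, -1.06, -1.97] [48.0, 246.0, -114.0] | [ 0.57 -0.27  0.3 ] z [ 0.71 -0.21 -0.67]
19 [-0.25, -1.09, -2.1] [73.0, 250.0, -113.0] | [ 0.56 -0.25  0.29] z [ 0.7  -0.15 -0.69]
20 [-0.26, -1.12, -2.22] [99.0, 251.0, -112.0] | [ 0.56 -0.23  0.28] z [ 0.69 -0.1  -0.72]
```

Emit:
step_arm([
  [0.01, -0.08, -0.09, -21, 0, 0, 1],
  [0.01, -0.17, -0.19, -41, 4, -3, 1],
  [0.01, -0.25, -0.28, -60, 11, -7, 1],
  [0, -0.32, -0.38, -75, 22, -14, 1],
  [0, -0.4, -0.48, -89, 35, -21, 1],
  [-0.02, -0.47, -0.59, -99, 51, -30, 1],
  [-0.03, -0.54, -0.69, -105, 69, -39, 1],
  [-0.04, -0.6, -0.8, -108, 89, -49, 1],
  [-0.06, -0.66, -0.91, -106, 109, -59, 1],
  [-0.08, -0.72, -1.02, -102, 130, -68, 1],
])

```text
time: 4.15
position: [0.5187, -0.4576, 0.3398]
orientation: [[-0.868, 0.154, 0.471], [-0.217, 0.736, -0.641], [-0.446, -0.659, -0.606]]
wrist_force: [-0.1, -0.3, 0.0]
grip_width: 0.0
```

```bash
python3 s3.py "[.62,.29,-.29,2.38,3.41,.28,-.06]" 10
python3 - <<'E'
from h import *
from plant import get_obs,cams
o=get_obs();f=cams.grab_frame('wrist');cv2.imwrite('pics/w1.png',f[:,:,::-1])
E
```

```text
[ 0.0005 -0.0023  0.0008] [ 0.64  0.3  -0.21  2.24  2.09  0.5   0.13]
1 [-0.03, -0.06, -0.11] [-17.0, 16.0, -4.0] | [ 0.53 -0.44  0.34] z [ 0.53 -0.6  -0.6 ]
2 [-0.06, -0.12, -0.21] [-33.0, 34.0, -10.0] | [ 0.55 -0.42  0.34] z [ 0.58 -0.56 -0.6 ]
3 [-0.09, -0.18, -0.32] [-46.0, 55.0, -17.0] | [ 0.56 -0.4   0.33] z [ 0.62 -0.51 -0.6 ]
4 [-0.12, -0.24, -0.43] [-56.0, 77.0, -25.0] | [ 0.57 -0.38  0.33] z [ 0.66 -0.45 -0.6 ]
5 [-0.16, -0.3, -0.54] [-63.0, 100.0, -34.0] | [ 0.57 -0.35  0.32] z [ 0.68 -0.39 -0.62]
6 [-0.19, -0.35, -0.65] [-67.0, 124.0, -45.0] | [ 0.58 -0.33  0.32] z [ 0.7  -0.33 -0.63]
7 [-0.22, -0.4, -0.76] [-68.0, 148.0, -56.0] | [ 0.57 -0.3   0.31] z [ 0.71 -0.27 -0.65]
8 [-0.26, -0.45, -0.87] [-66.0, 172.0, -68.0] | [ 0.57 -0.28  0.3 ] z [ 0.71 -0.21 -0.67]
9 [-0.29, -0.5, -0.99] [-61.0, 195.0, -80.0] | [ 0.56 -0.25  0.29] z [ 0.7  -0.15 -0.69]
10 [-0.32, -0.54, -1.1] [-53.0, 216.0, -92.0] | [ 0.56 -0.23  0.28] z [ 0.69 -0.1  -0.72]
```

View pics/w1.png

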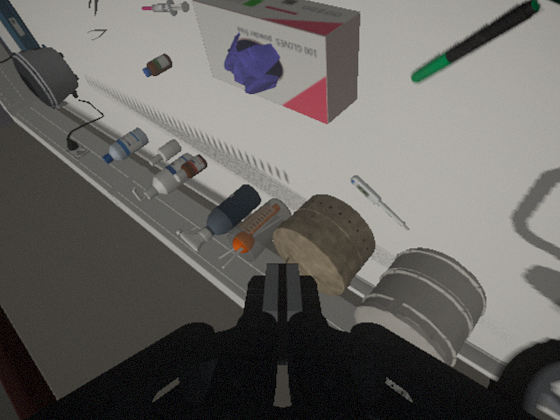

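The view looks past the wheel toward the cookware; the wheel's tyre is only at the lower-right corner (540,385). I continue to the pre-pose.

Emit:
step_arm([
  [-0.03, -0.06, -0.11, -17, 16, -4, 1],
  [-0.06, -0.12, -0.21, -33, 34, -10, 1],
  [-0.09, -0.18, -0.32, -46, 55, -17, 1],
  [-0.12, -0.24, -0.43, -56, 77, -25, 1],
  [-0.16, -0.3, -0.54, -63, 100, -34, 1],
  [-0.19, -0.35, -0.65, -67, 124, -45, 1],
  [-0.22, -0.4, -0.76, -68, 148, -56, 1],
  [-0.26, -0.45, -0.87, -66, 172, -68, 1],
  [-0.29, -0.5, -0.99, -61, 195, -80, 1],
  [-0.32, -0.54, -1.1, -53, 216, -92, 1],
])

```text
time: 5.45
position: [0.5533, -0.2278, 0.2757]
orientation: [[-0.145, -0.714, 0.686], [-0.989, 0.1, -0.104], [0.005, -0.693, -0.721]]
wrist_force: [-0.4, -0.4, -0.5]
grip_width: 0.0003
```

```bash
python3 - <<'E'
from h import *
import pickle
from plant import get_obs,cams
o=get_obs();print(np.round(o['joint_positions'],2));pickle.dump(o,open('o2.pkl','wb'));f=cams.grab_frame('wrist');cv2.imwrite('pics/w2.png',f[:,:,::-1])
f=cams.grab_frame('side');cv2.imwrite('pics/side2.png',f[:,:,::-1])
f=cams.grab_frame('top');cv2.imwrite('pics/top2.png',f[:,:,::-1])
E
```

```text
[ 0.83  0.32 -0.56  2.37  3.05  0.26  0.32]
```

View pics/w2.png

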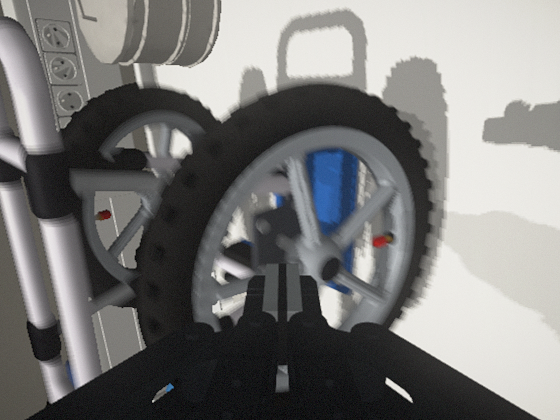

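View pics/side2.png

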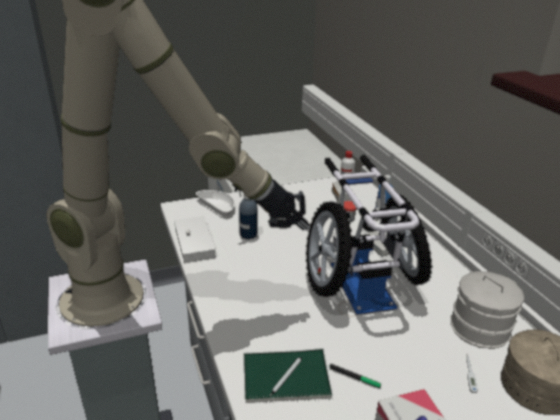

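The wrist view shows the near wheel well: hub end (328,268), red cap (380,240), spokes toward (290,165), (385,195), (380,295); image right is roughly down. I'll refine the pose from this.

```bash
cat > ov.py <<'E'
import sys,pickle
from ik import *
from plant import cams
m=cams.camera_model('wrist');K=np.array(m['K'])
def overlay(png,out,hub,yaw,valve,obs,x0=130,y0=70,x1=460,y1=340,f=2.2,lean=.21):
    Rc,o=camT(m,obs) 
    im=cv2.resize(cv2.imread(png)[y0:y1,x0:x1],None,fx=f,fy=f,interpolation=cv2.INTER_CUBIC)
    pp=lambda P:[tuple(int(a) for a in (q-[x0,y0]+.5)*f) for q in proj(P,K,Rc,o)]
    for r,x,col in [(.14,0,(0,255,0)),(.094,-.0145,(255,255,0)),(.108,-.0145,(255,128,0)),(.023,-.025,(0,255,255))]:
        for q in pp(circ(hub,yaw,r,x,120,lean)): cv2.circle(im,q,1,col,-1)
    W=lambda a,r,x:np.array(hub)+hubR(yaw,lean)@np.array([x,-r*np.sin(np.radians(a)),r*np.cos(np.radians(a))])
    for d in (36,108,180,252,324):
        a,b=pp([W(valve+d,.023,-.015),W(valve+d,.094,-.015)]);cv2.line(im,a,b,(255,0,255),1)
    cv2.drawMarker(im,pp([W(valve,.077,0)])[0],(255,255,255),0,12,1)
    cv2.imwrite(out,im)
if __name__=='__main__':
    obs=pickle.load(open('o2.pkl','rb'))
    overlay('pics/w2.png','pics/ov2.png',HUB,YAW,187,obs)
E
python3 ov.py
```

```text
(no output)
```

View pics/ov2.png

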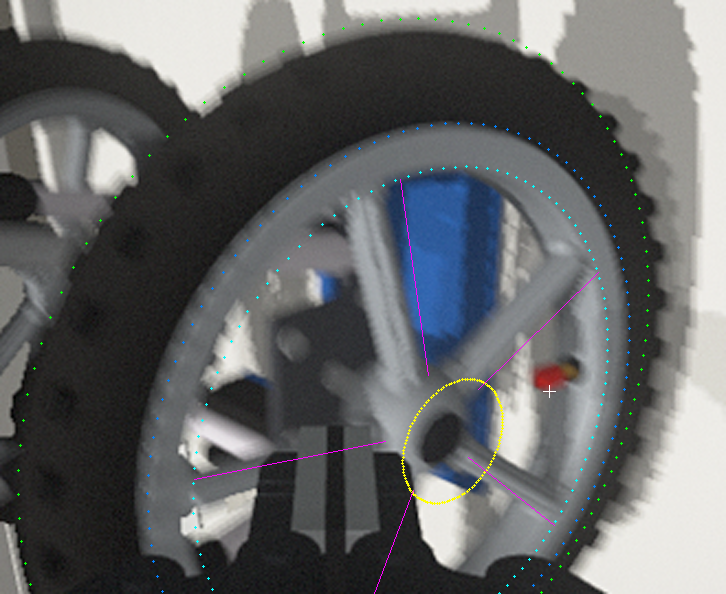

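```bash
cat > s4.py <<'E'
from ov import *
obs=pickle.load(open('o2.pkl','rb'));Rc,o=camT(m,obs)
u=lambda L:np.array(L,float)/2.2+[130,70]-.5
rim=u([(250,257),(330,175),(460,123),(560,165),(615,260),(625,370),(600,480)])
cap=u([(550,376)])[0];hc=u([(441,437)])[0]
sp={108:u([(362,195),(400,370)]),36:u([(575,262),(470,370)]),324:u([(485,458),(552,503)])}
def res(v):
    hub=v[:3];yaw=v[3];val=v[4]
    W=lambda a,r,x:hub+hubR(yaw)@np.array([x,-r*np.sin(np.radians(a)),r*np.cos(np.radians(a))])
    c=proj(circ(hub,yaw,.108,-.0145,720),K,Rc,o)
    e=[]
    for p in rim:
        i=np.argmin(((c-p)**2).sum(1));t=c[(i+1)%720]-c[i-1];t/=np.linalg.norm(t);e.append(t[0]*(p-c[i])[1]-t[1]*(p-c[i])[0])
    e+=list(proj(W(val,.077,0),K,Rc,o)[0]-cap)
    e+=list(proj(hub+hubR(yaw)@[-.025,0,0],K,Rc,o)[0]-hc)
    for d,pts in SPM(sp).items():
        a,b=proj([W(val+d,.03,-.015),W(val+d,.09,-.015)],K,Rc,o);t=(b-a)/np.linalg.norm(b-a)
        e+=[t[0]*(p-a)[1]-t[1]*(p-a)[0] for p in pts]
    return np.array(e)
for name,SPM in (('a',lambda s:{108:s[108],36:s[36],324:s[324]}),):
    s=least_squares(res,[*HUB,YAW,187],x_scale=[.01,.01,.01,.05,3],loss='soft_l1');print(name,np.round(s.x,4),np.round(s.fun,1),s.cost)
overlay('pics/w2.png','pics/ov3.png',s.x[:3],s.x[3],s.x[4],obs)
E
python3 s4.py
```

```text
a [ 6.406000e-01 -1.806000e-01  1.444000e-01 -7.620000e-02  1.402946e+02] [ -0.1   0.2  -2.4  -0.    1.2   0.7  -0.3  -9.7 -52.   10.4  -3.8  -0.9
  11.3 -43.  -16.6  20.7  54.3] 215.85199200835612
```

View pics/ov3.png

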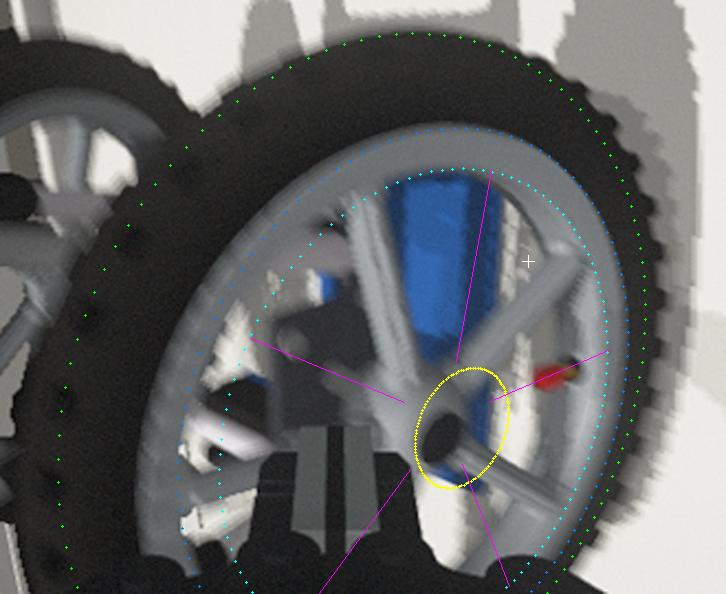

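```bash
sed -i 's/{108:s\[108\],36:s\[36\],324:s\[324\]}/{252:s[108],324:s[36],36:s[324]}/' s4.py; python3 s4.py
```

```text
a [ 6.350000e-01 -1.820000e-01  1.593000e-01 -1.124000e-01  1.796023e+02] [ 5.9  2.8 -2.7 -1.   0.1 -0.5 -1.5 -0.6 -1.8  4.8  3.4 -0.4 -6.2 -0.3
 -5.7 -1.1  3.4] 31.03942175068664
```

View pics/ov3.png

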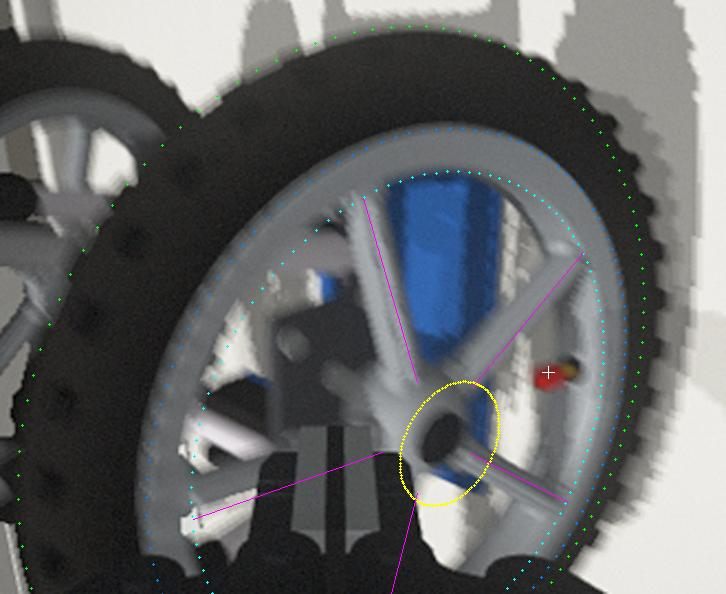

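```bash
sed -i 's/-.015)/-.010)/g; s/hub+hubR(yaw)@\[-.025,0,0\]/hub+hubR(yaw)@[-.025,0,0]/' s4.py
sed 's/hubR(yaw)/hubR(yaw,v[5])/g; s/,720),K/,720,v[5]),K/; s/YAW,187\]/YAW,187,.21]/; s/.05,3\]/.05,3,.05]/; s/s.x\[4\],obs)/s.x[4],obs,lean=s.x[5])/;s/ov3/ov4/' s4.py > s5.py; python3 s4.py; python3 s5.py
```

```text
a [ 6.356000e-01 -1.816000e-01  1.579000e-01 -1.245000e-01  1.807821e+02] [ 3.9  1.1 -3.4 -0.6  0.7 -0.5 -2.1 -0.5 -0.2  5.3  3.4 -0.8 -4.3  1.4
 -2.3 -1.5  1.7] 22.56061746102187
a [ 6.430000e-01 -1.807000e-01  1.511000e-01 -1.464000e-01  1.810433e+02
  2.670000e-01] [ 6.1  1.2 -5.4 -2.   1.1  0.  -3.2 -0.4 -0.2  1.5  0.8 -0.2 -2.9 -0.2
 -0.2 -0.8  1.7] 18.897762046862432
```

View pics/ov4.png

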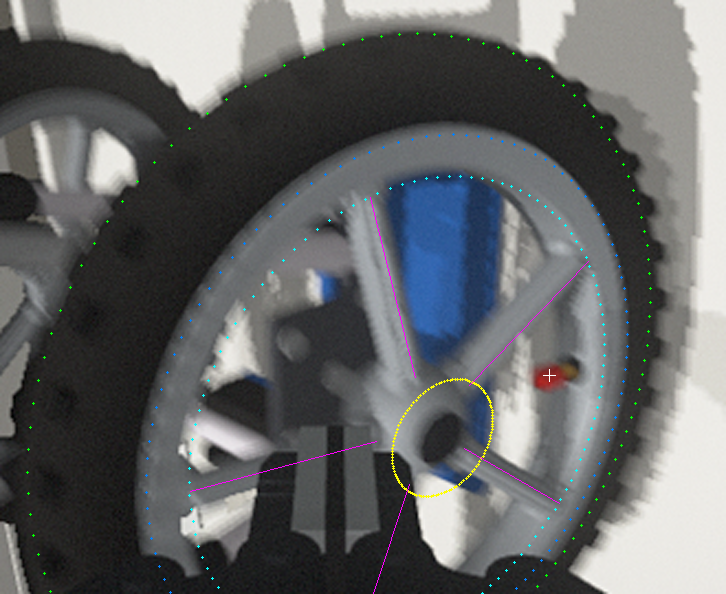

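```bash
python3 - <<'E'
from h import *
import pickle
from plant import get_obs,cams
p=pickle.load(open('o2.pkl','rb'))
o=get_obs();print(o['time'],o['position']-p['position'],R.from_matrix(p['orientation'].T@o['orientation']).as_rotvec(),np.abs(o['joint_vel']).max(),np.abs(p['joint_vel']).max())
pickle.dump(o,open('o3.pkl','wb'));f=cams.grab_frame('wrist');cv2.imwrite('pics/w3.png',f[:,:,::-1])
E
sed 's/o2.pkl/o3.pkl/;s/w2.png/w3.png/;s/ov3/ov5/' s4.py > s6.py; python3 s6.py
```

```text
5.6 [ 0.00042389 -0.00013895  0.00043652] [0.00147518 0.00095207 0.00428413] 0.016172681851966943 0.4872485295748872
a [ 6.366000e-01 -1.818000e-01  1.584000e-01 -1.287000e-01  1.809193e+02] [ 4.   1.1 -3.4 -0.7  0.7 -0.5 -2.1 -0.5 -0.2  5.2  3.3 -0.8 -4.3  1.4
 -2.2 -1.5  1.7] 22.402190521197003
```

View pics/ov5.png

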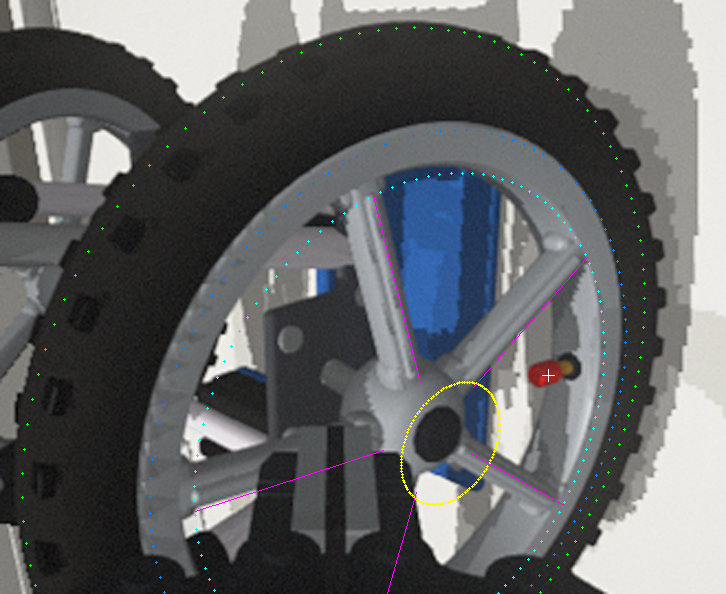

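```bash
cat > s7.py <<'E'
from ov import *
import sys
obs=pickle.load(open('o3.pkl','rb'));Rc,o=camT(m,obs)
u=lambda L:np.array(L,float)/2.2+[130,70]-.5
rim=u([(143,440),(178,340),(250,238),(350,150),(440,122),(545,150),(605,230),(622,330),(612,430)])
cap=u([(545,374)])[0];hc=u([(437,434)])[0]
sp={252:u([(358,200),(402,375)]),324:u([(565,250),(462,370)]),36:u([(462,455),(555,500)]),180:u([(190,492),(275,465)])}
free=len(sys.argv)>1
def res(v):
    hub=v[:3];yaw=v[3];val=v[4];H=hubR(yaw,v[5] if free else .21)
    W=lambda a,r,x:hub+H@np.array([x,-r*np.sin(np.radians(a)),r*np.cos(np.radians(a))])
    c=proj(circ(hub,yaw,.108,-.0145,720,v[5] if free else .21),K,Rc,o)
    e=[]
    for p in rim:
        i=np.argmin(((c-p)**2).sum(1));t=c[(i+1)%720]-c[i-1];t/=np.linalg.norm(t);e.append(t[0]*(p-c[i])[1]-t[1]*(p-c[i])[0])
    e+=list(proj(W(val,.077,0),K,Rc,o)[0]-cap)
    e+=list(proj(W(0,0,-.025),K,Rc,o)[0]-hc)
    for d,pts in sp.items():
        a,b=proj([W(val+d,.03,-.009),W(val+d,.09,-.009)],K,Rc,o);t=(b-a)/np.linalg.norm(b-a)
        e+=[t[0]*(p-a)[1]-t[1]*(p-a)[0] for p in pts]
    return np.array(e)
v0=[*HUB,YAW,181]+([.21] if free else [])
s=least_squares(res,v0,x_scale=[.01,.01,.01,.05,3]+([.05] if free else []),loss='soft_l1');print(np.round(s.x,4).tolist(),np.round(s.fun,1),s.cost)
overlay('pics/w3.png','pics/ov6.png',s.x[:3],s.x[3],s.x[4],obs,lean=s.x[5] if free else .21)
E
python3 s7.py 1;python3 s7.py
```

```text
[0.638, -0.1845, 0.1606, -0.1437, 180.7907, 0.2165] [-0.2  1.5  3.7  0.1 -1.1 -0.9 -0.1  0.  -2.6 -0.5 -1.4  3.5  2.5 -0.2
 -0.8 -2.1 -0.4  2.8  0.1 -0.1  0.3] 15.087283263141279
[0.6375, -0.1848, 0.1612, -0.1443, 180.8737] [-0.3  1.3  3.6  0.3 -0.7 -0.6 -0.2 -0.3 -3.  -0.8 -1.5  3.6  2.5 -0.6
 -0.9 -1.9 -0.3  2.8 -0.   0.2  0.5] 15.408584795884725
```

View pics/ov6.png

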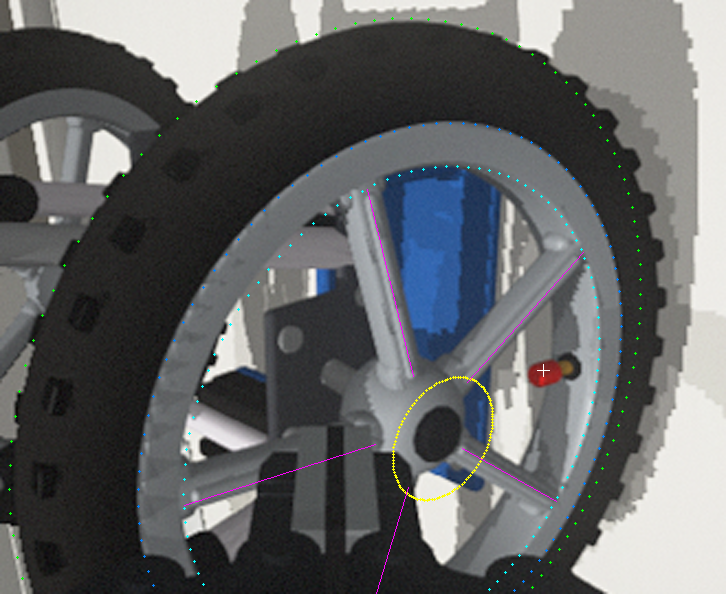

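```bash
sed -i 's/^HUB=.*/HUB=np.array([.6377,-.1847,.161]);YAW=-.144/' ik.py; cat > s8.py <<'E'
from ik import *
for yaw,pit in ((-.15,.7),(-.25,.7),(-.15,.65),(-.05,.65),(-.3,.65),(-.15,.75)):
    D=ddir(yaw,pit);Rt=frame(yaw,pit,np.pi);q=np.array([.46,.52,-.16,2.31,3.29,.44,.05]);out=[]
    for a in range(40,241,20):
        q,e1,e2=ik(wp(a,.063,.005),D,q,Rt=Rt,mar=.02);out.append((round(1000*e1,1),round(e2,3),round(q[3],2)))
    print(yaw,pit,max(out))
E
python3 s8.py
```

```text
-0.15 0.7 (np.float64(0.0), np.float64(0.0), np.float64(2.48))
-0.25 0.7 (np.float64(0.0), np.float64(0.0), np.float64(2.49))
-0.15 0.65 (np.float64(0.0), np.float64(0.0), np.float64(2.51))
-0.05 0.65 (np.float64(0.0), np.float64(0.0), np.float64(2.49))
-0.3 0.65 (np.float64(0.0), np.float64(0.0), np.float64(2.51))
-0.15 0.75 (np.float64(0.0), np.float64(0.0), np.float64(2.46))
```

```bash
cat > mv.py <<'E'
from ik import *
from plant import get_obs
D=ddir(-.15,.72);RT=frame(-.15,.72,np.pi);H=hubR(YAW)
def tcp(a,r=.058,back=0): return wp(a,r,-.008)+D*(.015-back)
def rel(p): return np.round(H.T@(np.array(p)-HUB)*1000,1)
def show(pts,o=None):
    o=o or get_obs();print('t',o['time'],'wheel xyz of tcp',rel(o['position']),'F',np.round(o['wrist_force'],1))
    # axis point at x=-8 plane
    z=np.array(o['orientation'])[:,2];pw=H.T@(np.array(o['position'])-HUB);zw=H.T@z;c=pw+zw*(-.008-pw[0])/zw[0]
    print('axis@-8: ang %.1f r %.1f'%(np.degrees(np.arctan2(-c[1],c[2]))%360,1000*np.hypot(c[1],c[2])))
    for p in pts:
        rv,d=delta(o,p,RT);print(rv.tolist(),d.tolist())
E
python3 - <<'E'
from mv import *
show([tcp(40,back=.08),tcp(40,back=.0)])
E
```

```text
t 5.65 wheel xyz of tcp [-98.8 -55.   97. ] F [ 0.9  0.1 -0.4]
axis@-8: ang 57.2 r 66.2
[0.082, -0.002, 0.003] [-18.2, -1.7, 39.8]
[0.082, -0.002, 0.003] [-18.3, -8.3, 119.6]
```

Emit:
step_arm([
  [0.04, 0, 0, -9, -1, 10, 1],
  [0.082, 0, 0, -18, -2, 25, 1],
  [0.082, 0, 0, -18, -2, 40, 1],
  [0.082, 0, 0, -18, -2, 40, 1],
])

```text
time: 6.15
position: [0.5866, -0.2155, 0.2483]
orientation: [[-0.15, -0.653, 0.742], [-0.989, 0.098, -0.114], [0.002, -0.751, -0.66]]
wrist_force: [-0.3, 0.2, 0.3]
grip_width: -0.0001
```

```bash
python3 - <<'E'
from mv import *
from ov import *
show([tcp(40,back=.04),tcp(40,back=.0)])
o=get_obs();f=cams.grab_frame('wrist');cv2.imwrite('pics/w4.png',f[:,:,::-1]);pickle.dump(o,open('o4.pkl','wb'))
overlay('pics/w4.png','pics/ov7.png',HUB,YAW,181,o)
E
```

```text
t 6.15 wheel xyz of tcp [-63.4 -37.8  75.8] F [-0.3  0.2  0.3]
axis@-8: ang 40.5 r 58.8
[0.001, -0.002, 0.001] [-0.9, 0.3, 38.6]
[0.001, -0.002, 0.001] [-0.9, 0.2, 78.6]
```

View pics/ov7.png

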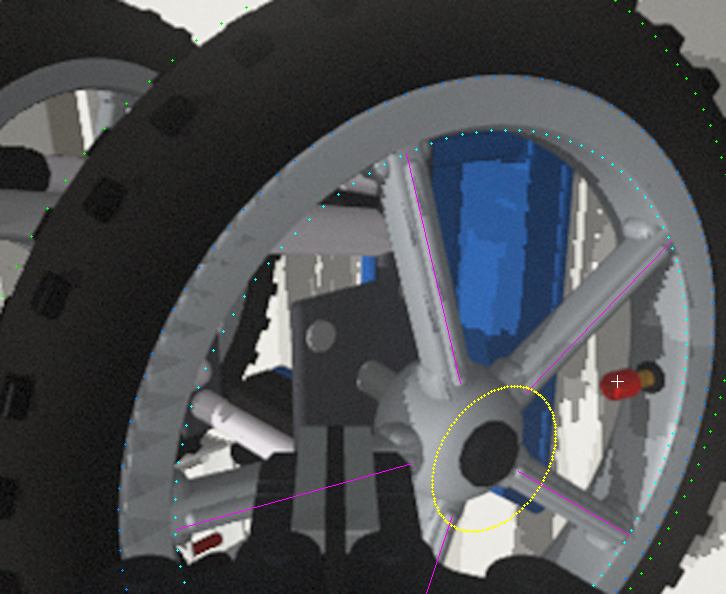

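The overlay matches (hub, rim and spokes within ~2 mm). The gap is clear, so I insert.

Emit:
step_arm([
  [0, 0, 0, -1, 0, 13, 1],
  [0, 0, 0, -1, 0, 26, 1],
  [0, 0, 0, -1, 0, 39, 1],
  [0, 0, 0, -1, 0, 52, 1],
  [0, 0, 0, -1, 0, 65, 1],
  [0, 0, 0, -1, 0, 78, 1],
  [0, 0, 0, -1, 0, 78, 1],
])

```text
time: 7.08
position: [0.6448, -0.2231, 0.1964]
orientation: [[-0.15, -0.653, 0.742], [-0.989, 0.098, -0.114], [0.002, -0.751, -0.661]]
wrist_force: [0.5, 0.2, 0.6]
grip_width: -0.0002
```

```bash
python3 - <<'E'
from mv import *
from ov import *
show([tcp(a) for a in range(46,110,8)])
o=get_obs();f=cams.grab_frame('wrist');cv2.imwrite('pics/w5.png',f[:,:,::-1]);
f=cams.grab_frame('side')[140:320,200:440];cv2.imwrite('pics/s5.png',cv2.resize(f[:,:,::-1],None,fx=3,fy=3,interpolation=cv2.INTER_CUBIC))
E
```

```text
t 7.075 wheel xyz of tcp [  4.9 -37.   37.2] F [0.5 0.2 0.6]
axis@-8: ang 39.7 r 57.8
[0.002, -0.001, 0.001] [4.8, 3.6, 2.2]
[0.002, -0.001, 0.001] [10.0, 9.0, 5.3]
[0.002, -0.001, 0.001] [14.3, 15.0, 8.7]
[0.002, -0.001, 0.001] [17.6, 21.4, 12.3]
[0.002, -0.001, 0.001] [19.8, 28.2, 16.2]
[0.002, -0.001, 0.001] [20.9, 35.2, 20.1]
[0.002, -0.001, 0.001] [20.9, 42.2, 24.1]
[0.002, -0.001, 0.001] [19.8, 49.2, 28.0]
```

View pics/w5.png

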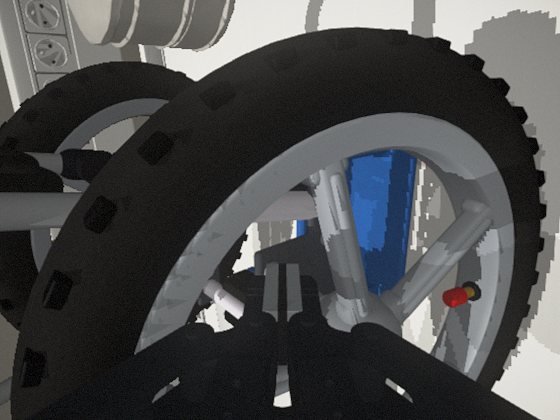

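View pics/s5.png

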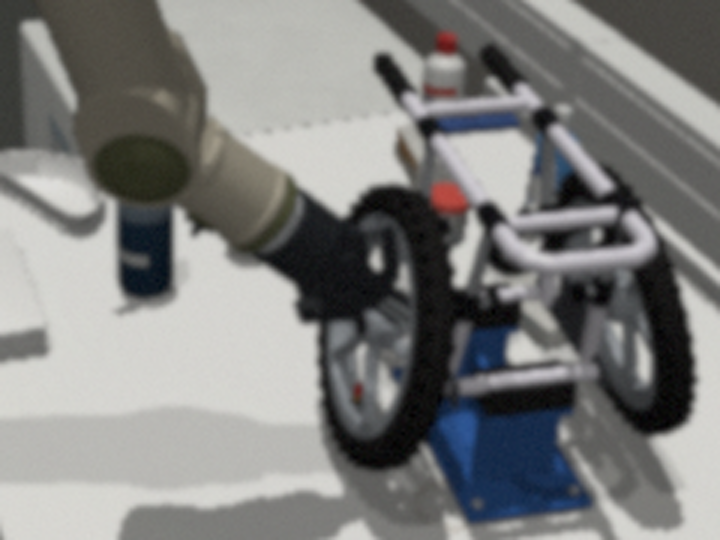

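The fingers sit in the top-right gap without contact (forces ~0.5 N, valve at (457,297) far off). Start the push gently.

```bash
python3 - <<'E'
from mv import *
show([tcp(a) for a in (43,46,49,52,55,59,63,68,73,78)])
E
```

```text
t 7.175 wheel xyz of tcp [  4.1 -37.1  37.7] F [ 0.1  1.1 -0.3]
axis@-8: ang 39.8 r 57.9
[0.002, -0.002, 0.001] [2.5, 1.7, 2.2]
[0.002, -0.002, 0.001] [4.7, 3.6, 3.2]
[0.002, -0.002, 0.001] [6.7, 5.5, 4.3]
[0.002, -0.002, 0.001] [8.6, 7.6, 5.5]
[0.002, -0.002, 0.001] [10.4, 9.7, 6.7]
[0.002, -0.002, 0.001] [12.6, 12.7, 8.4]
[0.002, -0.002, 0.001] [14.6, 15.7, 10.1]
[0.002, -0.002, 0.001] [16.7, 19.8, 12.4]
[0.002, -0.002, 0.001] [18.4, 23.9, 14.7]
[0.002, -0.002, 0.001] [19.7, 28.2, 17.2]
```

Emit:
step_arm([
  [0, 0, 0, 2.5, 1.7, 2.2, 1],
  [0, 0, 0, 4.7, 3.6, 3.2, 1],
  [0, 0, 0, 6.7, 5.5, 4.3, 1],
  [0, 0, 0, 8.6, 7.6, 5.5, 1],
  [0, 0, 0, 10.4, 9.7, 6.7, 1],
  [0, 0, 0, 12.6, 12.7, 8.4, 1],
  [0, 0, 0, 14.6, 15.7, 10.1, 1],
  [0, 0, 0, 16.7, 19.8, 12.4, 1],
  [0, 0, 0, 18.4, 23.9, 14.7, 1],
  [0, 0, 0, 19.7, 28.2, 17.2, 1],
])

```text
time: 8.43
position: [0.6355, -0.242, 0.1643]
orientation: [[-0.15, -0.653, 0.742], [-0.989, 0.097, -0.114], [0.002, -0.751, -0.66]]
wrist_force: [0.6, 1.0, 3.2]
grip_width: 0.0002
```

```bash
python3 - <<'E'
from mv import *
from ov import *
show([tcp(a) for a in range(83,132,5)])
o=get_obs();f=cams.grab_frame('wrist');cv2.imwrite('pics/w6.png',f[:,:,::-1])
E
```

```text
t 8.425 wheel xyz of tcp [  5.2 -57.    4.5] F [0.6 1.  3.2]
axis@-8: ang 78.2 r 58.1
[0.001, -0.002, 0.001] [0.6, 4.2, 2.2]
[0.001, -0.002, 0.001] [1.0, 8.6, 4.7]
[0.001, -0.002, 0.001] [1.0, 13.0, 7.2]
[0.001, -0.002, 0.001] [0.5, 17.4, 9.6]
[0.001, -0.002, 0.001] [-0.4, 21.7, 12.1]
[0.001, -0.002, 0.001] [-1.8, 26.0, 14.4]
[0.001, -0.002, 0.001] [-3.6, 30.1, 16.7]
[0.001, -0.002, 0.001] [-5.8, 34.1, 19.0]
[0.001, -0.002, 0.001] [-8.3, 37.9, 21.1]
[0.001, -0.002, 0.001] [-11.3, 41.5, 23.1]
```

View pics/w6.png

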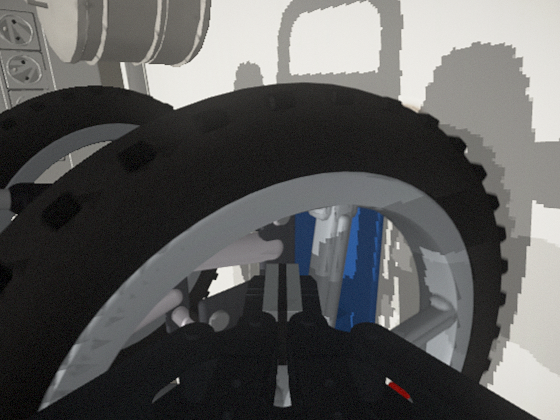

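Fingers are pushing the spoke (3 N reaction), and the wheel is turning with the valve moving left. Continue.

Emit:
step_arm([
  [0, 0, 0, 0.6, 4.2, 2.2, 1],
  [0, 0, 0, 1, 8.6, 4.7, 1],
  [0, 0, 0, 1, 13, 7.2, 1],
  [0, 0, 0, 0.5, 17.4, 9.6, 1],
  [0, 0, 0, -0.4, 21.7, 12.1, 1],
  [0, 0, 0, -1.8, 26, 14.4, 1],
  [0, 0, 0, -3.6, 30.1, 16.7, 1],
  [0, 0, 0, -5.8, 34.1, 19, 1],
  [0, 0, 0, -8.3, 37.9, 21.1, 1],
  [0, 0, 0, -11.3, 41.5, 23.1, 1],
])

```text
time: 9.72
position: [0.6266, -0.2295, 0.1167]
orientation: [[-0.151, -0.654, 0.741], [-0.989, 0.098, -0.114], [0.002, -0.75, -0.661]]
wrist_force: [-0.0, -0.6, 1.8]
grip_width: 0.0
```

```bash
python3 - <<'E'
from mv import *
from ov import *
show([tcp(a) for a in range(133,182,5)])
o=get_obs();f=cams.grab_frame('wrist');cv2.imwrite('pics/w7.png',f[:,:,::-1])
f=cams.grab_frame('side')[140:320,200:440];cv2.imwrite('pics/s7.png',cv2.resize(f[:,:,::-1],None,fx=3,fy=3,interpolation=cv2.INTER_CUBIC))
E
```

```text
t 9.725 wheel xyz of tcp [  4.8 -46.  -44.2] F [-0.  -0.6  1.8]
axis@-8: ang 128.9 r 59.0
[0.003, -0.002, 0.001] [-3.5, 2.2, 1.5]
[0.003, -0.002, 0.001] [-7.1, 5.3, 3.3]
[0.003, -0.002, 0.001] [-11.0, 8.1, 4.8]
[0.003, -0.002, 0.001] [-15.2, 10.6, 6.2]
[0.003, -0.002, 0.001] [-19.6, 12.8, 7.4]
[0.003, -0.002, 0.001] [-24.2, 14.6, 8.4]
[0.003, -0.002, 0.001] [-29.0, 16.1, 9.2]
[0.003, -0.002, 0.001] [-33.9, 17.2, 9.8]
[0.003, -0.002, 0.001] [-38.8, 18.0, 10.1]
[0.003, -0.002, 0.001] [-43.9, 18.3, 10.3]
```

View pics/w7.png

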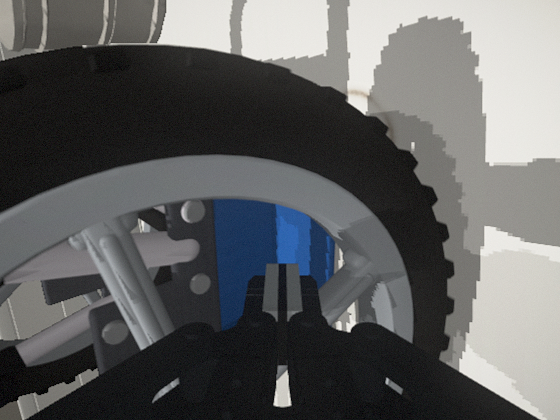

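View pics/s7.png

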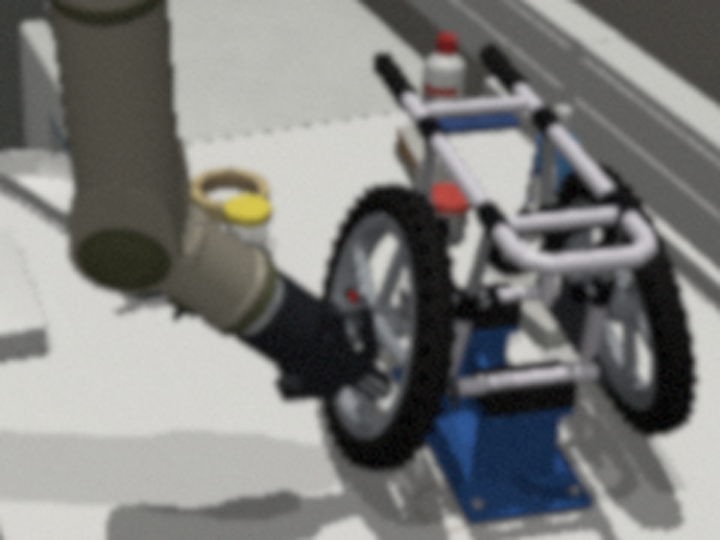

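Emit:
step_arm([
  [0, 0, 0, -3.5, 2.2, 1.5, 1],
  [0, 0, 0, -7.1, 5.3, 3.3, 1],
  [0, 0, 0, -11, 8.1, 4.8, 1],
  [0, 0, 0, -15.2, 10.6, 6.2, 1],
  [0, 0, 0, -19.6, 12.8, 7.4, 1],
  [0, 0, 0, -24.2, 14.6, 8.4, 1],
  [0, 0, 0, -29, 16.1, 9.2, 1],
  [0, 0, 0, -33.9, 17.2, 9.8, 1],
  [0, 0, 0, -38.8, 18, 10.1, 1],
  [0, 0, 0, -43.9, 18.3, 10.3, 1],
])

```text
time: 11.08
position: [0.6283, -0.1846, 0.0954]
orientation: [[-0.15, -0.655, 0.74], [-0.989, 0.098, -0.113], [0.001, -0.749, -0.663]]
wrist_force: [-1.5, -2.5, 0.5]
grip_width: -0.0002
```

```bash
python3 - <<'E'
from mv import *
from ov import *
show([tcp(a) for a in (182,186,190,194,198,201,204,207,210,212)])
o=get_obs();pickle.dump(o,open('o8.pkl','wb'));f=cams.grab_frame('wrist');cv2.imwrite('pics/w8.png',f[:,:,::-1])
f=cams.grab_frame('side')[140:320,200:440];cv2.imwrite('pics/s8.png',cv2.resize(f[:,:,::-1],None,fx=3,fy=3,interpolation=cv2.INTER_CUBIC))
E
```

```text
t 11.075 wheel xyz of tcp [  4.6  -1.3 -66.1] F [-1.5 -2.5  0.5]
axis@-8: ang 178.8 r 59.0
[0.005, -0.001, 0.001] [-3.2, -0.9, 0.0]
[0.005, -0.001, 0.001] [-7.3, -1.2, -0.1]
[0.005, -0.001, 0.001] [-11.3, -1.6, -0.4]
[0.005, -0.001, 0.001] [-15.3, -2.4, -0.9]
[0.005, -0.001, 0.001] [-19.1, -3.3, -1.5]
[0.005, -0.001, 0.001] [-22.0, -4.2, -2.0]
[0.005, -0.001, 0.001] [-24.8, -5.2, -2.6]
[0.005, -0.001, 0.001] [-27.6, -6.3, -3.2]
[0.005, -0.001, 0.001] [-30.2, -7.6, -3.9]
[0.005, -0.001, 0.001] [-32.0, -8.5, -4.5]
```

View pics/w8.png

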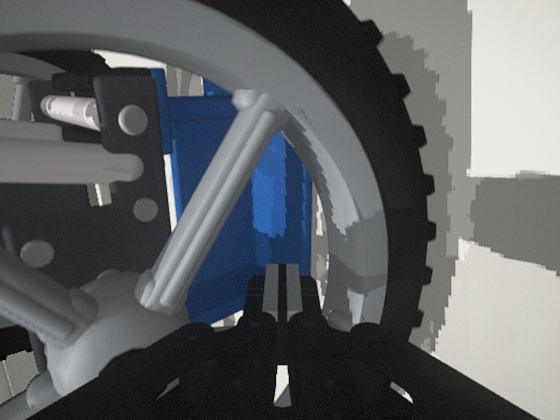

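View pics/s8.png

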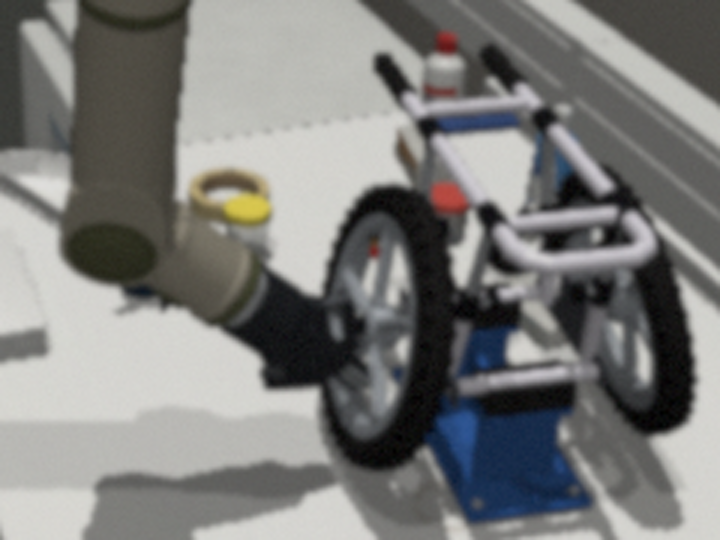

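```bash
python3 - <<'E'
from ov import *
o=pickle.load(open('o8.pkl','rb'));Rc,oo=camT(m,o)
W=lambda a,r,x:wp(a,r,x)
for a in range(118,140,2): print(a,np.round(proj([W(a,.03,-.009),W(a,.09,-.009)],K,Rc,oo)).tolist())
E
```

```text
118 [[159.0, 272.0], [234.0, 96.0]]
120 [[162.0, 273.0], [243.0, 101.0]]
122 [[165.0, 274.0], [251.0, 106.0]]
124 [[168.0, 275.0], [258.0, 111.0]]
126 [[171.0, 276.0], [266.0, 117.0]]
128 [[174.0, 277.0], [273.0, 122.0]]
130 [[176.0, 278.0], [279.0, 128.0]]
132 [[179.0, 279.0], [285.0, 134.0]]
134 [[182.0, 281.0], [291.0, 139.0]]
136 [[184.0, 282.0], [296.0, 145.0]]
138 [[186.0, 283.0], [301.0, 151.0]]
```

Trailing spoke at ~125°, so the valve is at ~305°; about 55° to go, with the finger ending near 234°. Continue.

Emit:
step_arm([
  [0, 0, 0, -3.2, -0.6, 0, 1],
  [0, 0, 0, -7.3, -1, 0, 1],
  [0, 0, 0, -11.3, -1.6, -0.4, 1],
  [0, 0, 0, -15.3, -2.4, -0.9, 1],
  [0, 0, 0, -19.1, -3.3, -1.5, 1],
  [0, 0, 0, -22, -4.2, -2, 1],
  [0, 0, 0, -24.8, -5.2, -2.6, 1],
  [0, 0, 0, -27.6, -6.3, -3.2, 1],
  [0, 0, 0, -30.2, -7.6, -3.9, 1],
  [0, 0, 0, -32, -8.5, -4.5, 1],
])

```text
time: 12.42
position: [0.6354, -0.1519, 0.1048]
orientation: [[-0.147, -0.656, 0.74], [-0.989, 0.097, -0.111], [0.001, -0.749, -0.663]]
wrist_force: [-1.2, -1.9, -0.2]
grip_width: -0.0002
```

```bash
python3 - <<'E'
from mv import *
from ov import *
show([tcp(a) for a in (214,216,218,220,222,224,226,228,230)])
o=get_obs();pickle.dump(o,open('o9.pkl','wb'));f=cams.grab_frame('wrist');cv2.imwrite('pics/w9.png',f[:,:,::-1])
Rc,oo=camT(m,o)
for a in range(150,176,3): print(a,np.round(proj([wp(a,.03,-.009),wp(a,.09,-.009)],K,Rc,oo)).tolist())
E
```

```text
t 12.425 wheel xyz of tcp [  4.9  32.2 -56.4] F [-1.2 -1.9 -0.2]
axis@-8: ang 213.3 r 58.7
[0.005, 0.001, 0.002] [-0.2, -1.0, -0.4]
[0.005, 0.001, 0.002] [-1.9, -2.0, -0.9]
[0.005, 0.001, 0.002] [-3.5, -3.0, -1.5]
[0.005, 0.001, 0.002] [-5.1, -4.1, -2.2]
[0.005, 0.001, 0.002] [-6.6, -5.3, -2.8]
[0.005, 0.001, 0.002] [-8.1, -6.5, -3.5]
[0.005, 0.001, 0.002] [-9.5, -7.7, -4.2]
[0.005, 0.001, 0.002] [-10.9, -9.0, -5.0]
[0.005, 0.001, 0.002] [-12.2, -10.3, -5.7]
150 [[220.0, 196.0], [351.0, 97.0]]
153 [[223.0, 200.0], [355.0, 108.0]]
156 [[225.0, 204.0], [359.0, 120.0]]
159 [[227.0, 208.0], [362.0, 131.0]]
162 [[228.0, 212.0], [364.0, 142.0]]
165 [[230.0, 216.0], [366.0, 154.0]]
168 [[231.0, 220.0], [367.0, 165.0]]
171 [[232.0, 224.0], [368.0, 176.0]]
174 [[233.0, 228.0], [368.0, 187.0]]
```

View pics/w9.png

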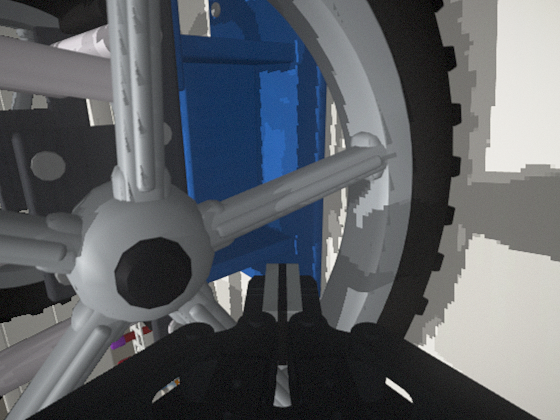

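Trailing spoke now ~165.5°, so the valve is at ~345.5°; advance slowly ~11° then re-measure.

Emit:
step_arm([
  [0, 0, 0, -1.9, -2, -0.9, 1],
  [0, 0, 0, -3.5, -3, -1.5, 1],
  [0, 0, 0, -5.1, -4.1, -2.2, 1],
  [0, 0, 0, -6.6, -5.3, -2.8, 1],
  [0, 0, 0, -8.1, -6.5, -3.5, 1],
  [0, 0, 0, -8.8, -7.1, -3.9, 1],
  [0, 0, 0, -8.8, -7.1, -3.9, 1],
])

```text
time: 13.35
position: [0.6387, -0.1429, 0.113]
orientation: [[-0.147, -0.656, 0.741], [-0.989, 0.097, -0.11], [0.0, -0.749, -0.663]]
wrist_force: [-2.7, -1.4, -0.4]
grip_width: 0.0
```

```bash
python3 - <<'E'
from mv import *
from ov import *
o=get_obs();pickle.dump(o,open('o10.pkl','wb'));f=cams.grab_frame('wrist');cv2.imwrite('pics/w10.png',f[:,:,::-1])
show([tcp(a) for a in (226,227,228,229,230,231)],o)
for v in (356,):overlay('pics/w10.png','pics/ov10.png',HUB,YAW,v,o,x0=0,y0=0,x1=460,y1=420,f=1.4)
Rc,oo=camT(m,o)
for a in range(168,186,3): print(a,np.round(proj([wp(a,.03,-.009),wp(a,.09,-.009)],K,Rc,oo)).tolist())
E
```

```text
t 13.35 wheel xyz of tcp [  5.2  41.5 -48. ] F [-2.7 -1.4 -0.4]
axis@-8: ang 225.7 r 58.1
[0.004, 0.002, 0.002] [-0.2, -0.3, -0.3]
[0.004, 0.002, 0.002] [-0.9, -1.0, -0.6]
[0.004, 0.002, 0.002] [-1.5, -1.6, -1.0]
[0.004, 0.002, 0.002] [-2.2, -2.3, -1.4]
[0.004, 0.002, 0.002] [-2.9, -2.9, -1.7]
[0.004, 0.002, 0.002] [-3.5, -3.6, -2.1]
168 [[253.0, 190.0], [385.0, 140.0]]
171 [[254.0, 194.0], [386.0, 151.0]]
174 [[255.0, 199.0], [386.0, 162.0]]
177 [[255.0, 203.0], [386.0, 173.0]]
180 [[256.0, 207.0], [385.0, 184.0]]
183 [[256.0, 211.0], [384.0, 195.0]]
```

View pics/ov10.png

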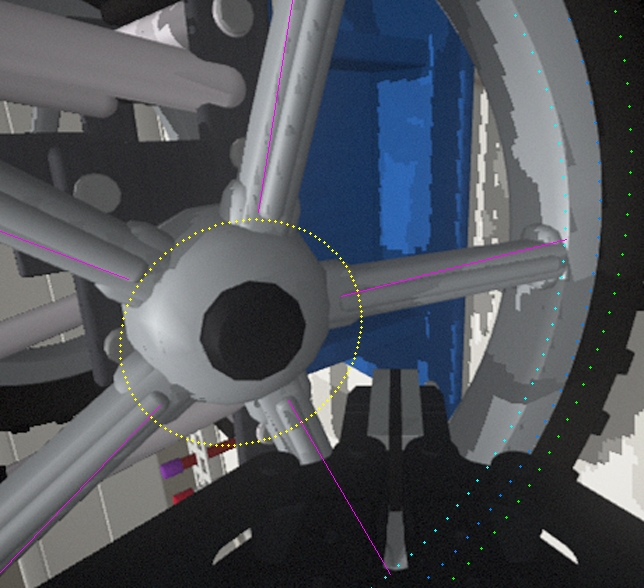

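View pics/w10.png

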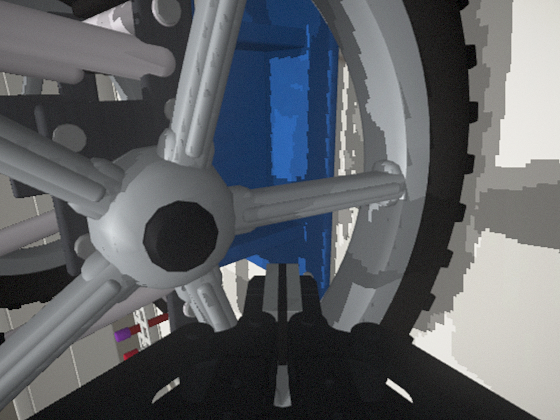

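Spoke opposite the valve is now ~180° (valve ≈ 358–361°). I ease off the spoke, withdraw, and measure with an unobstructed view.

Emit:
step_arm([
  [0, 0, 0, 3, 2.5, 0, 1],
  [0, 0, 0, 5, 4, -2, 1],
  [0, 0, 0, 5, 4, -16, 1],
  [0, 0, 0, 5, 4, -32, 1],
  [0, 0, 0, 5, 3, -48, 1],
  [0, 0, 0, 5, 2, -64, 1],
  [0, 0, 0, 5, 0, -80, 1],
  [0, 0, 0, 5, 0, -95, 1],
  [0, 0, 0, 5, 0, -110, 1],
  [0, 0, 0, 5, 0, -110, 1],
])

```text
time: 14.65
position: [0.5575, -0.1364, 0.188]
orientation: [[-0.146, -0.656, 0.74], [-0.989, 0.096, -0.11], [0.002, -0.749, -0.663]]
wrist_force: [0.1, 0.2, -1.0]
grip_width: 0.0001
```

```bash
python3 - <<'E'
from mv import *
from ov import *
o=get_obs();pickle.dump(o,open('o11.pkl','wb'));f=cams.grab_frame('wrist');cv2.imwrite('pics/w11.png',f[:,:,::-1])
show([],o)
overlay('pics/w11.png','pics/ov11.png',HUB,YAW,360,o,x0=0,y0=0,x1=560,y1=420,f=1.4)
f=cams.grab_frame('top')[150:220,275:385];cv2.imwrite('pics/topz11.png',cv2.resize(f[:,:,::-1],None,fx=7,fy=7,interpolation=cv2.INTER_CUBIC))
E
```

```text
t 14.65 wheel xyz of tcp [-90.   36.3   8.4] F [ 0.1  0.2 -1. ]
axis@-8: ang 223.5 r 52.4
```

View pics/ov11.png

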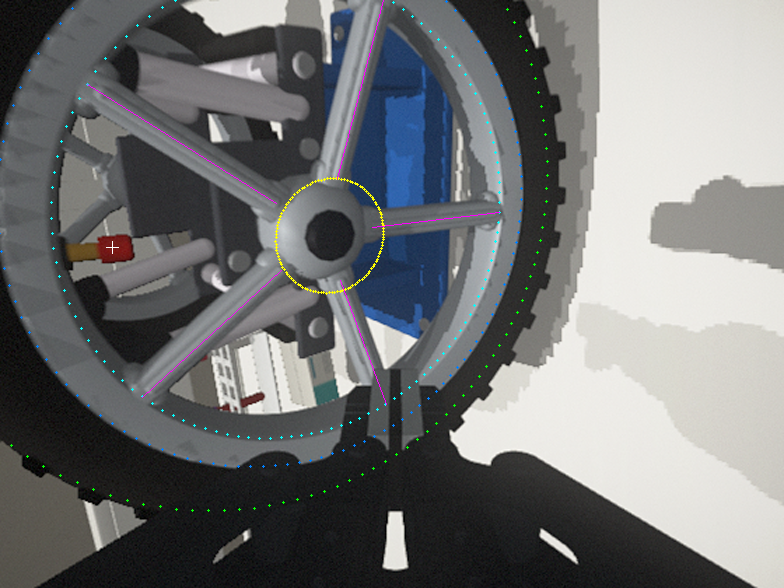

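View pics/topz11.png

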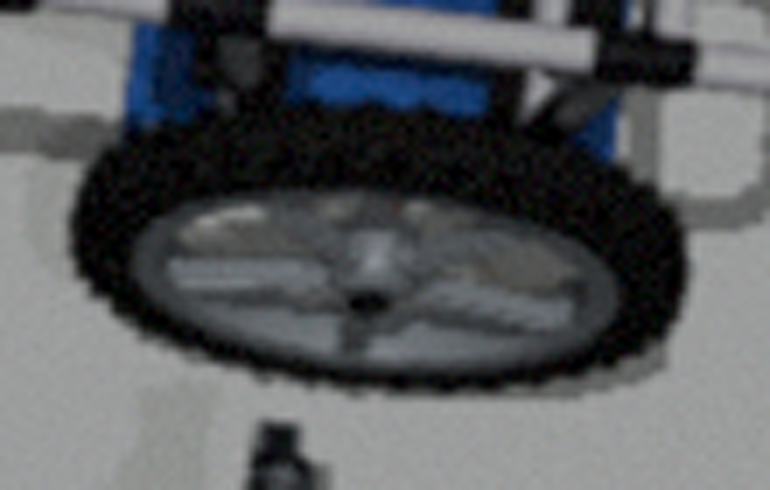

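Clear view: red cap at (115,247) coincides with the 0° model point (112,247), hub centre at (330,235) on the model, and spokes match. I back the hand off a bit more and recheck.

Emit:
step_arm([
  [0, 0, 0, 0, 0, -15, 1],
  [0, 0, 0, 0, 0, -30, 1],
  [0, 0, 0, 0, 0, -40, 1],
  [0, 0, 0, 0, 0, -40, 1],
  [0, 0, 0, 0, 0, -40, 1],
  [0, 0, 0, 0, 0, -40, 1],
])

```text
time: 15.5
position: [0.5394, -0.136, 0.2189]
orientation: [[-0.146, -0.664, 0.733], [-0.989, 0.102, -0.104], [-0.006, -0.741, -0.672]]
wrist_force: [-0.4, 0.6, 0.1]
grip_width: -0.0001
```

```bash
python3 - <<'E'
from mv import *
from ov import *
o=get_obs();f=cams.grab_frame('wrist');cv2.imwrite('pics/w12.png',f[:,:,::-1])
show([],o)
overlay('pics/w12.png','pics/ov12.png',HUB,YAW,360,o,x0=0,y0=0,x1=560,y1=420,f=1.4)
Rc,oo=camT(m,o)
h=cv2.cvtColor(f[:,:300].copy(),cv2.COLOR_RGB2HSV);mk=((h[...,0]<6)|(h[...,0]>174))&(h[...,1]>150)&(h[...,2]>60)
n,l,st,c=cv2.connectedComponentsWithStats(mk.astype(np.uint8))
for i in range(1,n):
    if st[i,4]>40: print('red',c[i],st[i,4])
for a in (-6,-3,0,3,6): print(a,proj(wp(a,.077,0),K,Rc,oo)[0])
f=cams.grab_frame('side');cv2.imwrite('pics/side12.png',f[:,:,::-1])
E
```

```text
t 15.5 wheel xyz of tcp [-114.1   34.1   34.9] F [-0.4  0.6  0.1]
axis@-8: ang 232.1 r 43.6
red [127.82165605 167.45859873] 314
-6 [127.83103501 179.84351275]
-3 [126.34772624 173.46242007]
0 [125.2160477  166.94012211]
3 [124.44699628 160.30070918]
6 [124.04987109 153.56968708]
```

View pics/ov12.png

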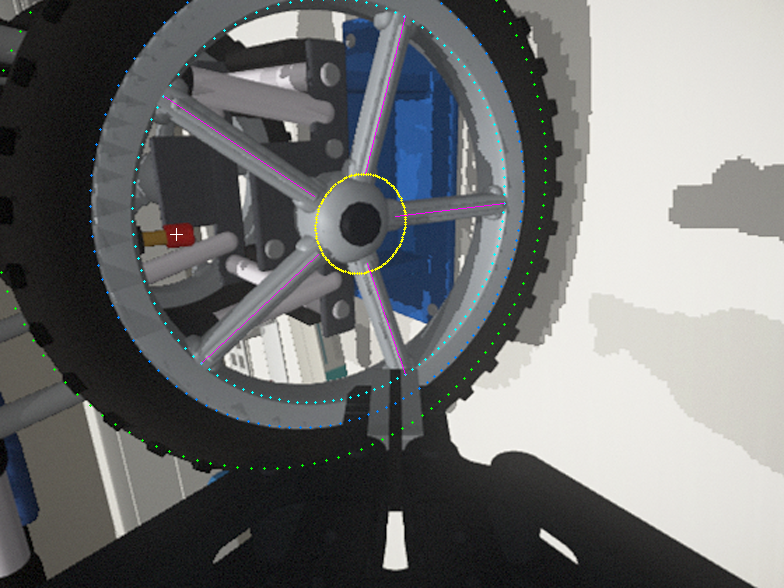

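View pics/side12.png

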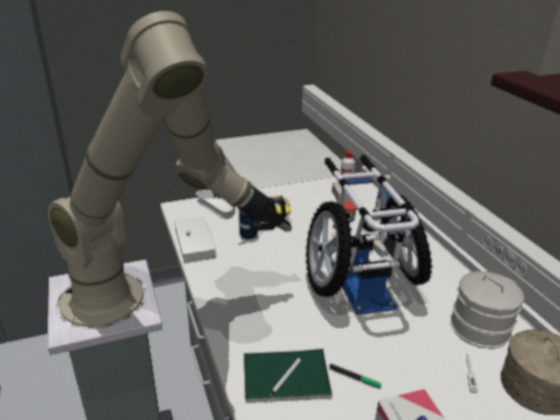

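The cap's red blob is at (127.8,167.5), against (125.2,166.9) predicted for exact top. That is about -0.2°, and it hasn't moved since the last view. The hand is clear, so I hand in.

```bash
python3 -c "
from plant import finish_job
print(finish_job())"
```

```text
the job is handed in; nothing more can be done
None
```

The wheel is turned about 180° and the valve stands at the top. I pushed it in one slow sweep with the shut fingertips behind a single spoke, in a gap away from the valve. I then eased off, withdrew the hand about 100 mm from the wheel, and handed the job in at about 15.6 s.

- **Valve position:** the last wrist picture puts the red cap about 0.2° from straight above the axle, under 1 mm sideways. It had not moved between the last two wrist views.
- **Wheelchair:** in the last wrist view, hub, rim and spokes still matched the pose I measured before pushing, so I saw no shift.
- **Forces:** the wrist readings at the end of each move never passed about 3.5 N. They were about zero after withdrawal.
- **Not checked closely:** I did not measure the other things on the worktop for movement. None looked shifted in the last side picture, though the gripper covered part of the spray bottle and sample cup in it.
- **Disagreement during the push:** while the fingers hid part of the wheel, my estimates of the valve's position differed by about 2–3°. The clear views after withdrawal settled this.

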